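Lay out the hot-drink place on the emergency-kit table

TASK

Lay out the hot-drink place on the emergency-kit table as one straight, evenly spaced row: mug, stove, tea canister, water bottle. The stove and the bottle already stand right and stay there, so the canister goes midway between them and the mug on the stove's other side, just as far from it; the kettle goes squarely on the stove, and the canister is closed with the one of the three lids that fits it, fully home. Set everything down upright without dropping it, and do not knock the stove, the bottle or the tins and torch at the back.

Things in the scene. Friction and masses are not known exactly. Their poses are not given: they have to be found in the camera images.
- stove: Camping stove, stands where it is to stay (loose, 0.55 kg): red gas cartridge 90 mm across in a black foot ring 112 mm across, small valve, burner and four steel pot arms reaching 62 mm from the axis. Origin on its axis at table height; the arms' level tops, on which the kettle stands, are 125 mm above the origin. z is up; its y axis lies along the line from stove to bottle (the bottle may be on its +y or -y side).
- bottle: Metal drinking bottle with a black cap, upright, 66 mm across, 170 mm tall, loose, stays where it is, 270 to 290 mm from the stove (centre to centre) and roughly level with it across the table, on its left or on its right. Origin at the centre of its underside.
- kettle_grip (a point): Steel camping kettle (0.3 to 0.5 kg): body 112 mm across, flat bottom 100 mm across, spout towards its -x reaching 84 mm from the axis, stiff bail over the top with a black round hand grip. This point is the centre of the grip, on the kettle's axis, 135 mm above its bottom; the grip runs 64 mm along the kettle's x axis, is 16 mm thick, and is free underneath down to the lid knob 96 mm above the bottom. z is up. It starts with the spout roughly towards the robot.
- mug_center (a point): Small steel mug, 64 mm across, 75 mm tall, wall 3 mm, open on top, with a loop handle on its own +y side (starts roughly towards the robot). This point is its centre, 37.5 mm above its underside; z is up. Can be gripped across its x axis.
- canister_center (a point): Open aluminium tea canister without handle, plain round, 60 mm across, 85 mm tall; the top 5 mm of the outside tapers to 55 mm at the rim. This point is its centre, 42.5 mm above its underside; z is up. With its lid fully home the lid's plate rests on the rim: knob centre 98.5 mm above the underside of the canister, 56 mm above this point.
- lid_a_knob (a point): The smallest of three look-alike push-on lids: aluminium cap lying rim down, outer diameter 57.5 mm, inner diameter 51.5 mm, 14.5 mm high (skirt 12 mm deep inside, plate 2.5 mm), with a wooden knob 18 mm across and 22 mm tall on its middle (36.5 mm high in all). This point is the centre of the knob, 25.5 mm above the skirt's lower edge; z is up.
- lid_b_knob (a point): The middle-sized one of three look-alike push-on lids: aluminium cap lying rim down, outer diameter 69.5 mm, inner diameter 63.5 mm, 14.5 mm high (skirt 12 mm deep inside, plate 2.5 mm), with a wooden knob 18 mm across and 22 mm tall on its middle (36.5 mm high in all). This point is the centre of the knob, 25.5 mm above the skirt's lower edge; z is up.
- lid_c_knob (a point): The largest of three look-alike push-on lids: aluminium cap lying rim down, outer diameter 81.5 mm, inner diameter 75.5 mm, 14.5 mm high (skirt 12 mm deep inside, plate 2.5 mm), with a wooden knob 18 mm across and 22 mm tall on its middle (36.5 mm high in all). This point is the centre of the knob, 25.5 mm above the skirt's lower edge; z is up.
There are look-alikes about, which are no part of the job. What is shaped like the part that bears lid_b_knob but red is not meant.

How it is judged:
At the end, for the whole second after the job is handed in: Kettle on stove within 15 mm; mug beyond the stove, 118-162 mm from it, canister under 160 mm from stove and bottle, both within 20 mm of the stove-bottle line; middle lid home within 3.5 mm, centred within 5; all upright, released, at rest (horizontal distance between kettle_grip and stove below 0.015 m and z of kettle_grip in the frame of stove between 0.254 and 0.266 m and angle between each of kettle_grip, mug_center, canister_center, stove, bottle's own z axis and vertical below 0.08 rad and ((y of bottle in the frame of stove above 0 m and y of mug_center in the frame of stove below -0.05 m) or (y of bottle in the frame of stove below 0 m and y of mug_center in the frame of stove above 0.05 m)) and x of mug_center in the frame of stove between -0.02 and 0.02 m and horizontal distance between mug_center and stove between 0.118 and 0.162 m and height (world z) of mug_center below 0.043 m and x of canister_center in the frame of stove between -0.02 and 0.02 m and horizontal distance between canister_center and stove below 0.16 m and horizontal distance between canister_center and bottle below 0.16 m and height (world z) of canister_center below 0.048 m and z of lid_b_knob in the frame of canister_center between 0.05 and 0.0595 m and horizontal distance between lid_b_knob and canister_center below 0.005 m and angle between the z axis of lid_b_knob and the z axis of canister_center, either way round below 0.08 rad and linear speed of each of kettle, mug, canister, lid_b, stove, bottle below 0.02 m/s); the robot touches nothing.
It fails at once if the stove is pushed more than 25 mm or tipped (distance of stove from where it was at the start of the episode above 0.025 m or angle between stove's own z axis and vertical above 0.25 rad).
It fails at once if the water bottle is pushed more than 25 mm or tipped (distance of bottle from where it was at the start of the episode above 0.025 m or angle between bottle's own z axis and vertical above 0.25 rad).
It fails at once if the kettle, the mug or the canister is dropped or thrown (falls out of the fingers from more than about 3 cm) ((linear speed of kettle above 0.8 m/s and contact force between kettle and the fingers below 0.05 N) or (linear speed of mug above 0.8 m/s and contact force between mug and the fingers below 0.05 N) or (linear speed of canister above 0.8 m/s and contact force between canister and the fingers below 0.05 N)).
It fails at once if the kit at the back of the table (tins, torch) is moved more than 30 mm (distance of any of tin1, tin2, torch from where it was at the start of the episode above 0.03 m).
It also fails if it takes over 144 s, if anything falls off the work surface, if the arm or the gripper's body presses on something with over 40 N, if the wrist force passes 120 N, or if a joint passes its speed limit or range.

ROBOT

A 6-joint arm with a two-finger parallel gripper is mounted at the origin on the work surface. World frame = base frame: x ahead of the robot, y to its left, z up, the work surface at z = 0. Lengths are in m, angles in rad, forces in N, time in s.
With the tool pointing down it reaches from about 0.35 to 0.85 m from the base axis. Payload 8.1 kg.
Tool frame: the origin (TCP) lies between the finger pads; the fingertips stand 14 mm ahead of it and the grasp point (between the pads) lies 5 mm behind it; z points along the fingers, y is the direction in which the jaws open and shut (so a half turn about z gives the same grasp; the last joint's range is limited). The gripper opens to 93 mm and grips with 3 to 60 N. Pads are 15 mm wide; open, the fingers measure 128 mm over their backs; the gripper's body (75 mm by 188 mm) begins 65 mm behind the grasp point.
Start: joints at [1.145, 0.13, 1.488, -0, 1.523, -0.085], TCP at [0.201, 0.566, 0.233] pointing down, gripper open.
Joint ranges: [-2.96, 2.96], [-0.89, 2.26], [0.02, 2.5], [-1.34, 4.48], [0, 2.73], [-2.66, 2.66]. Speed limits (rad/s): [2.39, 2.39, 2.79, 3.14, 3.14, 3.14].

INTERFACE

Orientations are given as a rotation vector (axis times angle).
In Python, from plant import robot gives the robot as it stands.
- The arm moves only by the tool step_arm, never from a script. Its argument "targets" is a list of rows, each an object of numbers: "tx", "ty", "tz": the shift along the tool's x, y, z in mm; "ax", "ay", "az": the turn, a rotation vector about the tool's x, y, z in rad; "grip": the closure in counts, from 0 (fully open) to 255 (shut). In form: [{"tx": .., "ty": .., "tz": .., "ax": .., "ay": .., "az": .., "grip": ..}, ...]. A call has 1 to 20 rows; each row shifts and turns the commanded pose from where the row before left it, along the tool's axes as they then stand; what a row does not reach is not made up. A row lasts 1/10 s, in which the tool goes at most 50 mm and 8.59 degrees, less where a joint would pass 70% of its speed; a pose out of reach is approached as far as the arm can. A call with a gripper value outside its range is refused whole. The fingers move at their own pace and stop on an object; "squeeze" is the grip in N (left out, the last holds). Time passes only in rows, so rows that do not move let the fingers close. It gives the time, the measured TCP pose, the force and the opening at its end, in the units of the state.
- robot.read_state(): the state, without advancing time (a new reading comes with each control period).
- robot.read_camera(name): name is "side" or "top"; returns a dict with "frame" (384x512x3 uint8, blue, green, red), "fx", "fy", "cx", "cy" (pixels), "R" (3x3) and "t" (3): a world point X has camera coordinates R X + t. Camera axes: x right, y down, z forward; pixel columns grow to the right and rows downward; lengths in m; the calibration is good to about 2 mm. A picture is of the moment at which its call begins. There is no depth.
- robot.close_job(): hands the job in, once; it reports no verdict.
The state is a dict: "t": time; "q": joint angles; "dq": joint speeds; "joint_torque": joint torques, N m; "tool_pos": TCP position; "orientation": TCP orientation; "force": force on the tool from outside, world axes, zero at the start; "wrist_torque": the same for the moment, N m; "opening": finger opening in m.
Only numpy, scipy, OpenCV 4.12 (cv2) and the standard library are available. Lean on these libraries where they do the work, as an engineer would, in place of code of your own. Each camera call takes 0.05 s, during which the arm holds its last target.

## Working session

There is one attempt and no reset: what is moved stays moved. The work goes in short steps, Python scripts to look and compute and a tool call to move; the robot and the scene stay as the last step left them, time stands still between calls to the robot, and variables do not carry over. Pictures are saved under pics/ and viewed, and the job is handed in when it is done.

Besides the shell and the picture viewer there is one more tool, called after "Call:" in YAML: its name, and indented under it one key for each argument. step_arm: Moves the arm, as the interface text tells. Its arguments: {"type":"object","properties":{"targets":{"type":"array"},"squeeze":{"type":"number"}},"required":["targets"]}

```bash
ls; mkdir -p pics; python3 - <<'E'
from plant import robot
import cv2,json
s=robot.read_state()
print(s)
for n in ("side","top"):
    c=robot.read_camera(n)
    cv2.imwrite(f"pics/{n}0.png",c["frame"])
    print(n,c["fx"],c["fy"],c["cx"],c["cy"],c["R"],c["t"])
E
```

```text
pics
{'t': 0.0, 'q': array([ 1.14458514e+00,  1.31127942e-01,  1.48926997e+00, -4.51283608e-06,
        1.52300593e+00, -8.53810185e-02]), 'dq': array([-0.00208078,  0.00150431, -0.00021581,  0.00038   ,  0.00012218,
       -0.00030046]), 'joint_torque': array([ 1.02954742e-03, -5.59845507e+01, -4.91763139e+01,  7.68543268e-02,
        3.50006029e-02, -1.69492600e-04]), 'tool_pos': array([0.20030663, 0.56500189, 0.23161239]), 'orientation': array([-5.32709677e-01, -3.09563652e+00,  2.75383740e-03]), 'force': array([ 0.45024955, -0.07544516,  0.00624248]), 'wrist_torque': array([0.0307691 , 0.03489427, 0.04197362]), 'opening': 0.09323008186803151}
side 409.38560037031954 409.38560037031954 258.56291341761437 191.1669100693464 [[ 0.95803492 -0.28615602  0.01684679]
 [-0.14645874 -0.53916319 -0.82936898]
 [ 0.2464121   0.79209708 -0.55844721]] [-0.49211546  0.20120319  1.03471413]
top 426.5476364612575 426.5476364612575 252.00776171549055 194.6759138842394 [[-0.09291873 -0.99566158  0.0049121 ]
 [-0.97301669  0.08975675 -0.21256117]
 [ 0.2111981  -0.02453047 -0.97713542]] [0.08884752 0.52369921 1.23713129]
```

View pics/side0.png

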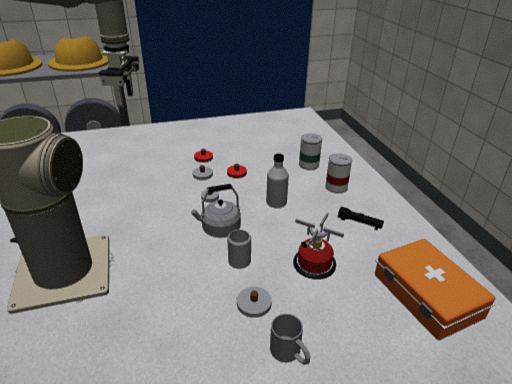

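View pics/top0.png

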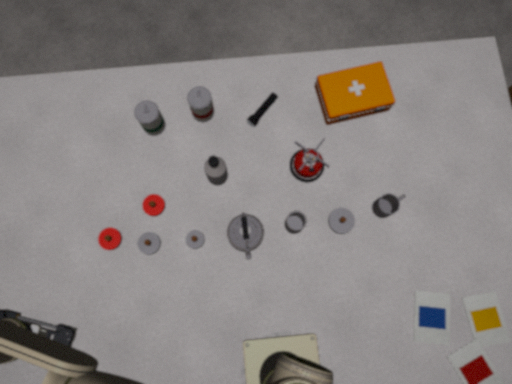

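```bash
cat > h.py <<'E'
import numpy as np,cv2
from plant import robot
def cam(n): return robot.read_camera(n)
def ray(c,u,v):
    d=np.array([(u-c["cx"])/c["fx"],(v-c["cy"])/c["fy"],1.]); R=np.array(c["R"]);t=np.array(c["t"])
    return -R.T@t, R.T@d
def onz(c,u,v,z):
    o,d=ray(c,u,v); return o+d*(z-o[2])/d[2]
def tri(c1,p1,c2,p2):
    o1,d1=ray(c1,*p1);o2,d2=ray(c2,*p2)
    s=np.linalg.lstsq(np.c_[d1,-d2],o2-o1,rcond=None)[0]
    a=o1+d1*s[0];b=o2+d2*s[1]; return (a+b)/2,np.linalg.norm(a-b)*1e3
def proj(c,X):
    p=np.array(c["R"])@np.array(X)+np.array(c["t"]); return c["fx"]*p[0]/p[2]+c["cx"],c["fy"]*p[1]/p[2]+c["cy"]
def crop(f,x0,y0,x1,y1,k,name):
    g=cv2.resize(f[y0:y1,x0:x1],None,fx=k,fy=k,interpolation=cv2.INTER_CUBIC)
    for x in range((x0+9)//10*10,x1,10): cv2.putText(g,str(x),((x-x0)*k,8),0,.3,(0,0,255),1); cv2.line(g,((x-x0)*k,10),((x-x0)*k,14),(0,0,255),1)
    for y in range((y0+9)//10*10,y1,10): cv2.putText(g,str(y),(0,(y-y0)*k+4),0,.3,(0,0,255),1);cv2.line(g,(22,(y-y0)*k),(26,(y-y0)*k),(0,0,255),1)
    cv2.imwrite("pics/"+name,g)
E
python3 - <<'E'
from h import *
s=cv2.imread("pics/side0.png");t=cv2.imread("pics/top0.png")
crop(t,90,140,250,260,5,"t1.png");crop(t,250,130,410,250,5,"t2.png")
crop(s,180,140,340,260,5,"s1.png");crop(s,210,210,370,370-40,5,"s2.png");crop(s,220,270,340,370,6,"s3.png")
E
```

```text
(no output)
```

View pics/t1.png

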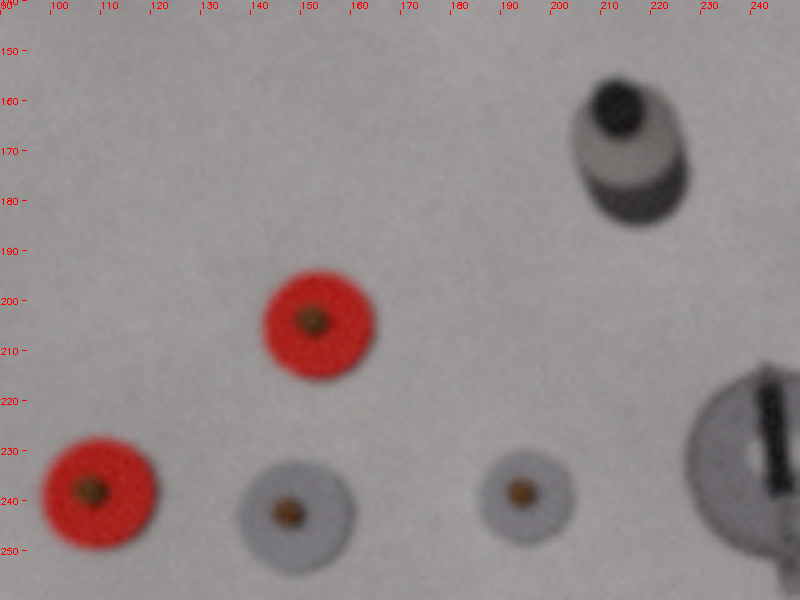

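View pics/t2.png

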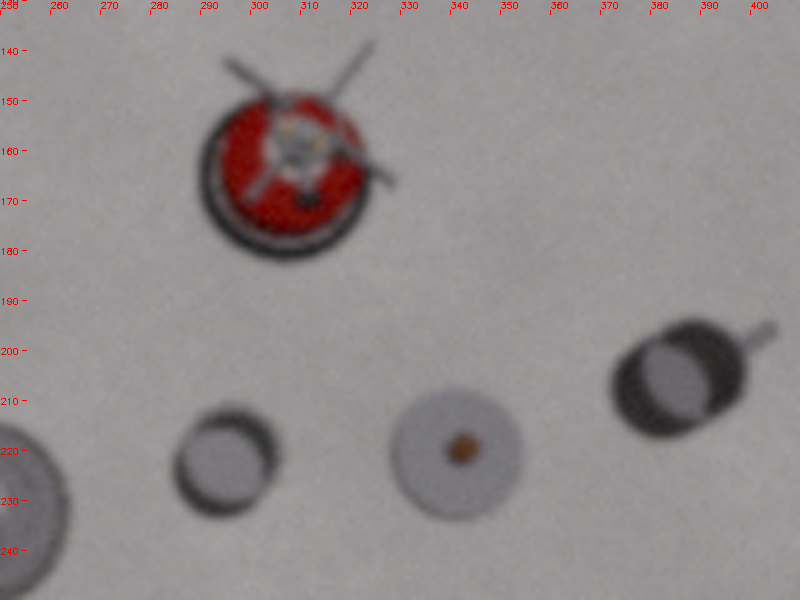

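View pics/s1.png

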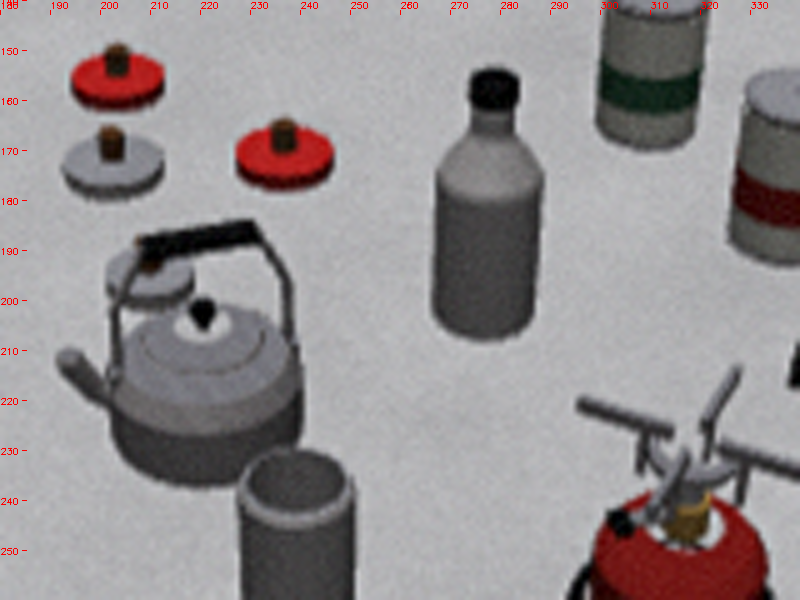

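View pics/s2.png

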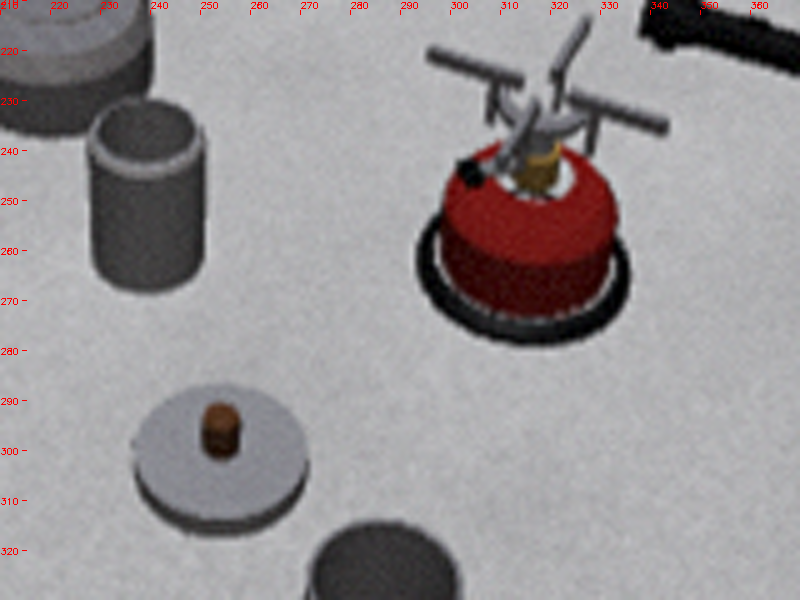

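View pics/s3.png

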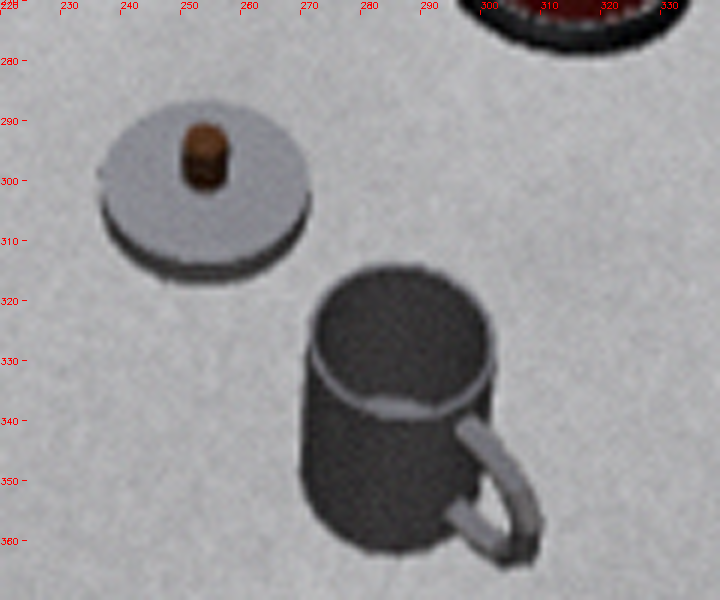

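The top view shows the red stove at (307,165), the bottle at (217,180) on its left (+y), and the kettle at (245,232) with its spout down in the image, towards the robot. The canister is at (294,223), and the mug at (381,207) has its handle towards (403,196).

Lid candidates are red (153,205), red (110,239), grey (148,243), small grey (195,239) and large grey (342,221). The crop shows the grey lid at (148,243) is about 23 px across, between the other greys at 19 and 27 px, and it isn't red. That makes it lid_b.

```bash
cat >> h.py <<'E'
def comps(mask,amin=20):
    n,l,st,ce=cv2.connectedComponentsWithStats(mask.astype(np.uint8))
    return [(int(st[i,4]),st[i,:4].tolist(),ce[i].round(1).tolist()) for i in range(1,n) if st[i,4]>=amin]
E
python3 - <<'E'
from h import *
np.set_printoptions(precision=4,suppress=True)
S=cam("side");T=cam("top")
def f(c): return c["frame"].astype(int)
t=f(T);s=f(S)
def show(n,m,box,amin=15):
    x0,y0,x1,y1=box;mm=np.zeros(m.shape,bool);mm[y0:y1,x0:x1]=m[y0:y1,x0:x1]
    print(n,comps(mm,amin))
bl=lambda a:a.max(2)<60
show("black top",bl(t),(150,130,410,260));show("black side",bl(s),(180,130,380,370))
br=lambda a:(a[...,2]-a[...,0]>35)&(a[...,2]-a[...,1]>18)&(a[...,2]<140)
show("brown top",br(t),(90,190,410,260),6);show("brown side",br(s),(180,130,380,320),6)
red=lambda a:(a[...,2]>100)&(a[...,1]<60)
show("red top",red(t),(280,130,340,190));show("red side",red(s),(280,200,350,290))
dev=lambda a:np.abs(cv2.GaussianBlur(a.astype(np.uint8),(3,3),0).astype(int)-np.median(a.reshape(-1,3)[a.reshape(-1,3).min(1)>120],axis=0)).max(2)>22
show("dev top",dev(t),(90,130,410,265),100);show("dev side",dev(s),(180,130,380,370),100)
# triangulations from crops
P={"stoveArmMid":((310.5,154.3),(318.7,228)),
"kettlegripMid":((244.2,227.5),(219.8,187.3)),"lidbKnobTop":((147.8,242),(202,166.5)),
"lidcKnobtop":((342,219.5),(254.3,293)),
"capTop":((213.3,160.5),(278.3,157)),"canRim":((293.5,223),(238.8,238.5)),"mugRim":((380.5,207),(287,328))}
for k,(a,b) in P.items(): print(k,*tri(T,a,S,b))
E
```

```text
black top [(28, [150, 130, 11, 3], [154.3, 130.9]), (82, [209, 157, 10, 10], [213.5, 161.4]), (58, [291, 166, 29, 15], [302.2, 175.9]), (82, [210, 173, 17, 11], [218.9, 179.3]), (114, [384, 195, 14, 17], [392.0, 201.7]), (88, [373, 201, 14, 16], [378.0, 209.8]), (92, [242, 216, 7, 23], [244.6, 226.8])]
black side [(248, [354, 130, 26, 23], [369.5, 138.6]), (15, [201, 150, 4, 5], [202.8, 152.2]), (149, [300, 151, 20, 12], [309.2, 157.9]), (78, [274, 154, 10, 9], [278.5, 158.0]), (22, [200, 167, 5, 5], [202.1, 169.3]), (16, [235, 166, 4, 4], [236.5, 167.5]), (24, [228, 173, 18, 4], [237.1, 175.2]), (147, [327, 173, 22, 12], [336.7, 180.0]), (75, [267, 178, 5, 28], [268.6, 192.8]), (78, [282, 179, 6, 27], [285.0, 192.2]), (134, [207, 184, 30, 11], [219.2, 188.3]), (21, [218, 200, 5, 6], [220.1, 202.1]), (375, [338, 207, 42, 23], [358.0, 217.2]), (298, [193, 213, 47, 24], [218.7, 228.1]), (34, [296, 221, 18, 13], [305.5, 225.4]), (34, [230, 231, 6, 10], [232.6, 235.4]), (36, [324, 230, 19, 10], [332.1, 233.3]), (18, [244, 233, 5, 7], [246.3, 235.3]), (32, [310, 235, 11, 11], [314.5, 239.
[... 2044 characters left out ...]
 16], [236.6, 171.0]), (257, [192, 164, 21, 17], [202.2, 173.0]), (2642, [191, 183, 61, 86], [225.3, 224.3]), (499, [337, 206, 43, 25], [357.8, 217.3]), (1929, [293, 213, 51, 67], [315.8, 252.0]), (109, [374, 254, 6, 27], [377.2, 268.1]), (905, [236, 287, 36, 31], [253.6, 302.2]), (1608, [269, 313, 42, 53], [287.7, 339.7])]
stoveArmMid [ 0.6235 -0.1421  0.1148] 1.6949718056399106
kettlegripMid [0.4217 0.0725 0.1337] 0.8246360647677826
lidbKnobTop [0.4186 0.3654 0.0334] 0.809895882911308
lidcKnobtop [ 0.4337 -0.2276  0.0304] 2.2872626413256247
capTop [0.6145 0.1425 0.1631] 0.7179346941430979
canRim [ 0.4339 -0.0745  0.0678] 7.148193483543838
mugRim [ 0.4643 -0.3481  0.0429] 12.187926226700919
```

```bash
python3 - <<'E'
from h import *
np.set_printoptions(precision=4,suppress=True)
S=cam("side");T=cam("top")
print("C",ray(S,0,0)[0],ray(T,0,0)[0],"nadir",proj(T,[*ray(T,0,0)[0][:2],0]))
print("can tri rim", tri(T,(296.5,220.8),S,(238.8,238.5)), "mid T",onz(T,295.3,222.5,.043),"S rim",onz(S,238.8,238,.085))
print("mug rimtri",tri(T,(387,203.5),S,(286.8,327)),"mid T",onz(T,384.2,205.6,.0375),"S rim",onz(S,286.8,327,.075))
print("mug handle end T",onz(T,403.5,195.5,.04),"S",onz(S,306,352,.04))
print("stove ring T",onz(T,306.3,165.5,.005),"S",onz(S,315,264,.005))
print("stove arms T",onz(T,310.5,154.3,.123),"S",onz(S,318.7,228,.123), "arm tips T",onz(T,293.5,142,.123),onz(T,327.5,166.5,.123),onz(T,323.5,139,.123),"S",onz(S,295,221,.123),onz(S,342,235,.123))
print("bottle cap T",onz(T,213.3,160.9,.165),"S",onz(S,278.3,157.5,.165),'base T',onz(T,217.8,174.5,.03))
print("lidb plate T",onz(T,149,243,.0145),"S",onz(S,202.2,171.5,.0145),"knobtop",onz(T,147.8,242,.0365),onz(S,202,166.5,.0365))
print("kettle body T",onz(T,244.5,235,.04),"grip ends T",onz(T,243.2,216.5,.135),onz(T,246,238.5,.135),"S",onz(S,208.5,190,.135),onz(S,235,185.5,.135))
print("lidc",onz(T,341,221,.0145), "lida",onz(T,195.3,239.5,.0145))
for n,p in dict(can=[.434,-.0745,.085],).items(): print(proj(T,p),proj(S,p))
E
```

```text
C [ 0.246  -0.8519  0.753 ] [0.2565 0.0718 1.3197] nadir (np.float64(249.86348975216012), np.float64(287.46496231611087))
can tri rim (array([ 0.4353, -0.0828,  0.0753]), np.float64(0.5041743466211612)) mid T [ 0.4348 -0.0825  0.043 ] S rim [ 0.4333 -0.0919  0.085 ]
mug rimtri (array([ 0.464 , -0.361 ,  0.0643]), np.float64(0.6269022414017259)) mid T [ 0.4624 -0.3605  0.0375] S rim [ 0.4609 -0.3686  0.075 ]
mug handle end T [ 0.4878 -0.4239  0.04  ] S [ 0.4883 -0.4098  0.04  ]
stove ring T [ 0.62   -0.1433  0.005 ] S [ 0.6206 -0.1538  0.005 ]
stove arms T [ 0.6201 -0.1404  0.123 ] S [ 0.6196 -0.151   0.123 ] arm tips T [ 0.6624 -0.095   0.123 ] [ 0.5787 -0.1852  0.123 ] [ 0.6636 -0.1845  0.123 ] S [ 0.5735 -0.1097  0.123 ] [ 0.6628 -0.1904  0.123 ]
bottle cap T [0.6131 0.1424 0.165 ] S [0.612  0.1364 0.165 ] base T [0.6094 0.1399 0.03  ]
lidb plate T [0.4172 0.3662 0.0145] S [0.4183 0.3636 0.0145] knobtop [0.4179 0.3647 0.0365] [0.4183 0.3602 0.0365]
kettle body T [0.4116 0.0737 0.04  ] grip ends T [0.4524 0.0725 0.135 ] [0.39   0.0703 0.135 ] S [0.3895 0.0656 0.135 ] [0.464  0.0684 0.135 ]
lidc [ 0.4304 -0.2273  0.0145] lida [0.4148 0.2248 0.0145]
(np.float64(294.10141756283923), np.float64(220.88476778894918)) (np.float64(237.37434175309232), np.float64(233.60574498155435))
```

Call:
step_arm:
  targets:
    - {"az":0.137}
    - {"az":0.137}
    - {"az":0.137}
    - {"az":0.137}
    - {"az":0.137}
    - {"az":0.137}
    - {"az":0.137}
    - {"az":0.137}
    - {"az":0.133,"grip":0}
    - {"ty":40,"tx":-40}
    - {"ty":40,"tx":-30}
    - {"ty":40,"tx":-30}
    - {"ty":40,"tx":-30}
    - {"ty":40,"tx":-30}
    - {"ty":30,"tx":-40}
  squeeze: 15

```text
schema error: expected keys tx, ty, tz, ax, ay, az, grip
```

Call:
step_arm:
  targets:
    - {"tx":0,"ty":0,"tz":0,"ax":0,"ay":0,"az":0.137,"grip":0}
    - {"tx":0,"ty":0,"tz":0,"ax":0,"ay":0,"az":0.137,"grip":0}
    - {"tx":0,"ty":0,"tz":0,"ax":0,"ay":0,"az":0.137,"grip":0}
    - {"tx":0,"ty":0,"tz":0,"ax":0,"ay":0,"az":0.137,"grip":0}
    - {"tx":0,"ty":0,"tz":0,"ax":0,"ay":0,"az":0.137,"grip":0}
    - {"tx":0,"ty":0,"tz":0,"ax":0,"ay":0,"az":0.137,"grip":0}
    - {"tx":0,"ty":0,"tz":0,"ax":0,"ay":0,"az":0.137,"grip":0}
    - {"tx":0,"ty":0,"tz":0,"ax":0,"ay":0,"az":0.137,"grip":0}
    - {"tx":0,"ty":0,"tz":0,"ax":0,"ay":0,"az":0.133,"grip":0}
    - {"tx":-30,"ty":40,"tz":0,"ax":0,"ay":0,"az":0,"grip":0}
    - {"tx":-30,"ty":40,"tz":0,"ax":0,"ay":0,"az":0,"grip":0}
    - {"tx":-30,"ty":40,"tz":0,"ax":0,"ay":0,"az":0,"grip":0}
    - {"tx":-30,"ty":40,"tz":0,"ax":0,"ay":0,"az":0,"grip":0}
    - {"tx":-30,"ty":40,"tz":0,"ax":0,"ay":0,"az":0,"grip":0}
    - {"tx":-40,"ty":30,"tz":0,"ax":0,"ay":0,"az":0,"grip":0}
  squeeze: 15

```text
t: 1.8
tool_pos: [0.4326, 0.3746, 0.2326]
orientation: [2.22, 2.222, 0.001]
force: [0.3, 0.2, -0.3]
opening: 0.093
```

Call:
step_arm:
  targets:
    - {"tx":-41,"ty":2,"tz":0,"ax":0,"ay":0,"az":0,"grip":0}
    - {"tx":-41,"ty":2,"tz":0,"ax":0,"ay":0,"az":0,"grip":0}
    - {"tx":-41,"ty":2,"tz":0,"ax":0,"ay":0,"az":0,"grip":0}
    - {"tx":-41,"ty":2,"tz":0,"ax":0,"ay":0,"az":0,"grip":0}
    - {"tx":-41,"ty":2,"tz":0,"ax":0,"ay":0,"az":0,"grip":0}
    - {"tx":-41,"ty":2,"tz":0,"ax":0,"ay":0,"az":0,"grip":0}
    - {"tx":-41,"ty":2,"tz":0,"ax":0,"ay":0,"az":0,"grip":0}
    - {"tx":-41,"ty":2,"tz":0,"ax":0,"ay":0,"az":0,"grip":0}
    - {"tx":-41,"ty":2,"tz":0,"ax":0,"ay":0,"az":0,"grip":0}
    - {"tx":-41,"ty":2,"tz":0,"ax":0,"ay":0,"az":0,"grip":0}
    - {"tx":-41,"ty":2,"tz":0,"ax":0,"ay":0,"az":0,"grip":0}
    - {"tx":-41,"ty":2,"tz":0,"ax":0,"ay":0,"az":0,"grip":0}
    - {"tx":-41,"ty":2,"tz":0,"ax":0,"ay":0,"az":0,"grip":0}
    - {"tx":-41,"ty":2,"tz":0,"ax":0,"ay":0,"az":0,"grip":0}
    - {"tx":-41,"ty":2,"tz":0,"ax":0,"ay":0,"az":0,"grip":0}
    - {"tx":-41,"ty":0,"tz":0,"ax":0,"ay":0,"az":0,"grip":0}
    - {"tx":-41,"ty":0,"tz":0,"ax":0,"ay":0,"az":0,"grip":0}
    - {"tx":-39,"ty":0,"tz":0,"ax":0,"ay":0,"az":0,"grip":0}

```text
t: 3.6
tool_pos: [0.4611, -0.3621, 0.2326]
orientation: [2.221, 2.222, 0.0]
force: [0.9, -0.1, 1.0]
opening: 0.0929
```

Call:
step_arm:
  targets:
    - {"tx":0,"ty":0,"tz":25,"ax":0,"ay":0,"az":-0.13,"grip":0}
    - {"tx":0,"ty":0,"tz":25,"ax":0,"ay":0,"az":-0.13,"grip":0}
    - {"tx":0,"ty":0,"tz":25,"ax":0,"ay":0,"az":-0.14,"grip":0}
    - {"tx":0,"ty":0,"tz":25,"ax":0,"ay":0,"az":0,"grip":0}
    - {"tx":0,"ty":0,"tz":0,"ax":0,"ay":0,"az":0,"grip":0}
    - {"tx":0,"ty":0,"tz":0,"ax":0,"ay":0,"az":0,"grip":0}

```text
t: 4.2
tool_pos: [0.4612, -0.36, 0.1327]
orientation: [-1.735, -2.618, -0.0]
force: [-0.2, 0.3, 0.5]
opening: 0.0927
```

```bash
python3 - <<'E'
from h import *
np.set_printoptions(precision=4,suppress=True)
S=cam("side");T=cam("top"); st=robot.read_state();print(st["tool_pos"],st["orientation"],st["t"])
crop(S["frame"],220,250,360,355+10,5,"s4.png");crop(T["frame"],330,150,450,250,6,"t4.png")
p=st["tool_pos"]+[0,0,-.014]
print(proj(S,p),proj(T,p))
E
```

```text
[ 0.4623 -0.361   0.1346] [ 1.7336  2.6169 -0.0007] 4.3
(np.float64(287.42916236512343), np.float64(308.5697676048288)) (np.float64(393.24431198848515), np.float64(200.19653252450615))
```

View pics/s4.png

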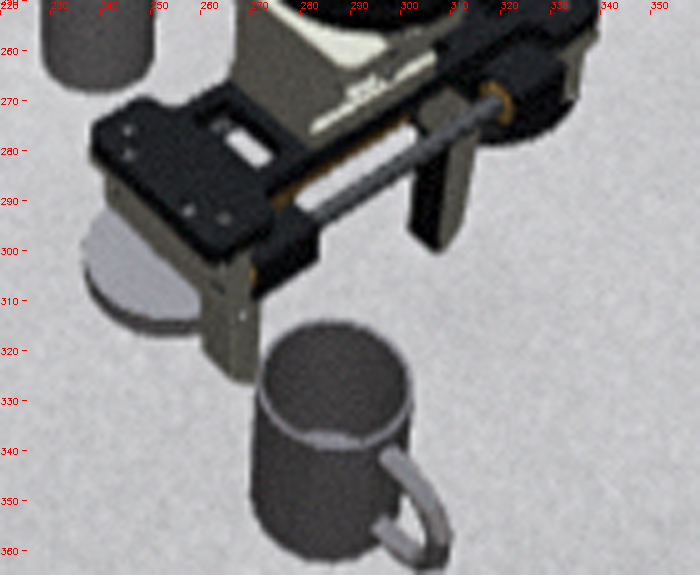

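View pics/t4.png

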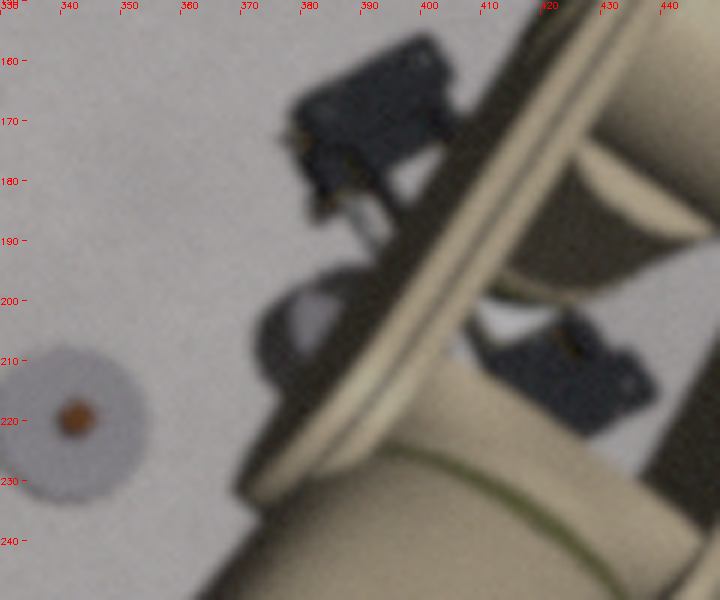

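Call:
step_arm:
  targets:
    - {"tx":0,"ty":0,"tz":22,"ax":0,"ay":0,"az":0,"grip":0}
    - {"tx":0,"ty":0,"tz":22,"ax":0,"ay":0,"az":0,"grip":0}
    - {"tx":0,"ty":0,"tz":22,"ax":0,"ay":0,"az":0,"grip":0}
    - {"tx":0,"ty":0,"tz":19,"ax":0,"ay":0,"az":0,"grip":0}
    - {"tx":0,"ty":0,"tz":0,"ax":0,"ay":0,"az":0,"grip":0}
    - {"tx":0,"ty":0,"tz":0,"ax":0,"ay":0,"az":0,"grip":140}
    - {"tx":0,"ty":0,"tz":0,"ax":0,"ay":0,"az":0,"grip":140}
    - {"tx":0,"ty":0,"tz":0,"ax":0,"ay":0,"az":0,"grip":140}
    - {"tx":0,"ty":0,"tz":0,"ax":0,"ay":0,"az":0,"grip":140}
    - {"tx":0,"ty":0,"tz":0,"ax":0,"ay":0,"az":0,"grip":140}
    - {"tx":0,"ty":0,"tz":0,"ax":0,"ay":0,"az":0,"grip":140}
    - {"tx":0,"ty":0,"tz":0,"ax":0,"ay":0,"az":0,"grip":140}

```text
t: 5.5
tool_pos: [0.4619, -0.3608, 0.0487]
orientation: [1.734, 2.618, -0.001]
force: [-2.3, -0.3, 4.8]
opening: 0.0622
```

Call:
step_arm:
  targets:
    - {"tx":0,"ty":0,"tz":-10,"ax":0,"ay":0,"az":0,"grip":140}
    - {"tx":0,"ty":0,"tz":-20,"ax":0,"ay":0,"az":0,"grip":140}
    - {"tx":0,"ty":0,"tz":-20,"ax":0,"ay":0,"az":0,"grip":140}
    - {"tx":0,"ty":0,"tz":0,"ax":0,"ay":0,"az":0,"grip":140}
    - {"tx":0,"ty":0,"tz":0,"ax":0,"ay":0,"az":0,"grip":140}

```text
t: 6.0
tool_pos: [0.4616, -0.3603, 0.0977]
orientation: [1.734, 2.619, -0.0]
force: [-0.4, 0.9, -1.9]
opening: 0.0624
```

```bash
python3 - <<'E'
from h import *
S=cam("side"); st=robot.read_state();print(st["tool_pos"],st["force"],st["opening"],st["t"])
crop(S["frame"],220,230,360,345,5,"s5.png")
E
```

```text
[ 0.46107916 -0.35981191  0.09677452] [-0.06016597  0.44942744 -2.17024968] 0.06265219365434 6.05
```

View pics/s5.png

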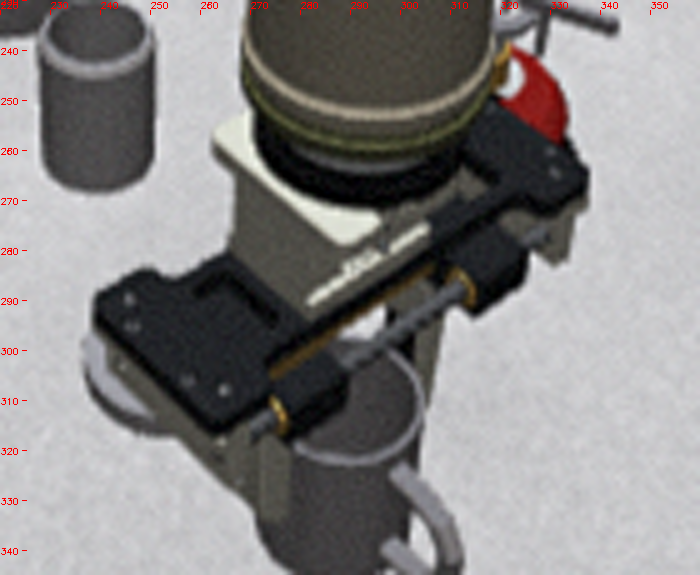

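```bash
python3 - <<'E'
from h import *
S=cam("side");
print(onz(S,289.4,310,.123), onz(S,287,327,.075))
for y in (-.36,-.37,-.375): print(y,proj(S,[.461,y,.075]))
E
```

```text
[ 0.46393066 -0.36712258  0.123     ] [ 0.46127762 -0.36870021  0.075     ]
-0.36 (np.float64(285.3901482180037), np.float64(323.55351038687076))
-0.37 (np.float64(287.09172589562644), np.float64(327.5565647538504))
-0.375 (np.float64(287.9550039032982), np.float64(329.5874733888039))
```

Call:
step_arm:
  targets:
    - {"tx":1,"ty":15,"tz":0,"ax":0,"ay":0,"az":0,"grip":140}
    - {"tx":1,"ty":25,"tz":0,"ax":0,"ay":0,"az":0,"grip":140}
    - {"tx":1,"ty":25,"tz":0,"ax":0,"ay":0,"az":0,"grip":140}
    - {"tx":1,"ty":25,"tz":0,"ax":0,"ay":0,"az":0,"grip":140}
    - {"tx":1,"ty":25,"tz":0,"ax":0,"ay":0,"az":0,"grip":140}
    - {"tx":1,"ty":25,"tz":0,"ax":0,"ay":0,"az":0,"grip":140}
    - {"tx":1,"ty":25,"tz":0,"ax":0,"ay":0,"az":0,"grip":140}
    - {"tx":1,"ty":14,"tz":0,"ax":0,"ay":0,"az":0,"grip":140}
    - {"tx":0,"ty":0,"tz":10,"ax":0,"ay":0,"az":0,"grip":140}
    - {"tx":0,"ty":0,"tz":15,"ax":0,"ay":0,"az":0,"grip":140}
    - {"tx":0,"ty":0,"tz":10,"ax":0,"ay":0,"az":0,"grip":140}
    - {"tx":0,"ty":0,"tz":0,"ax":0,"ay":0,"az":0,"grip":140}

```text
t: 7.3
tool_pos: [0.6202, -0.2826, 0.0588]
orientation: [-1.733, -2.613, 0.001]
force: [-0.0, -0.5, -2.0]
opening: 0.0623
```

```bash
python3 - <<'E'
from h import *
S=cam("side");T=cam("top"); st=robot.read_state();print(st["tool_pos"],st["force"],st["opening"],st["t"])
crop(S["frame"],260,190,400,305,5,"s6.png")
crop(T["frame"],280,90,420,205,5,"t6.png")
E
```

```text
[ 0.62195785 -0.28330776  0.0617195 ] [-0.01680121  1.05086738 -1.98241175] 0.06268244370082748 7.4
```

View pics/s6.png

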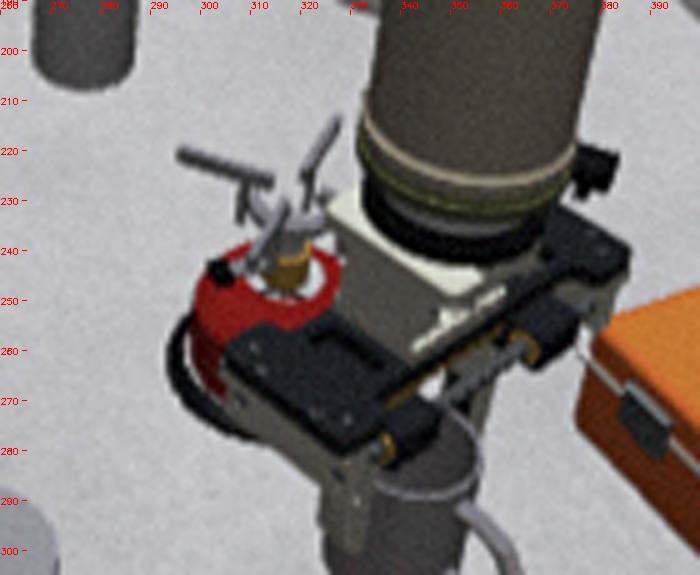

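View pics/t6.png

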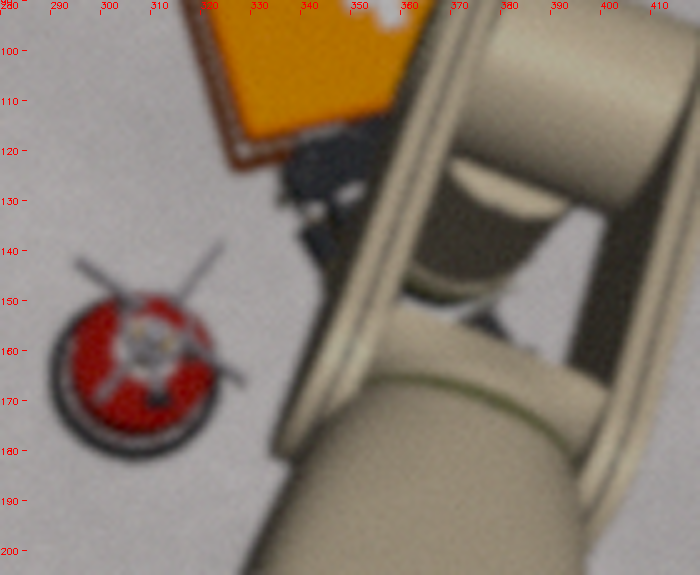

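Call:
step_arm:
  targets:
    - {"tx":0,"ty":0,"tz":4,"ax":0,"ay":0,"az":0,"grip":140}
    - {"tx":0,"ty":0,"tz":4,"ax":0,"ay":0,"az":0,"grip":140}
    - {"tx":0,"ty":0,"tz":3,"ax":0,"ay":0,"az":0,"grip":140}
    - {"tx":0,"ty":0,"tz":1,"ax":0,"ay":0,"az":0,"grip":140}
    - {"tx":0,"ty":0,"tz":0,"ax":0,"ay":0,"az":0,"grip":140}

```text
t: 7.9
tool_pos: [0.623, -0.2829, 0.0504]
orientation: [-1.734, -2.619, 0.0]
force: [0.3, 0.3, -1.7]
opening: 0.0622
```

Call:
step_arm:
  targets:
    - {"tx":0,"ty":0,"tz":1.5,"ax":0,"ay":0,"az":0,"grip":140}
    - {"tx":0,"ty":0,"tz":0,"ax":0,"ay":0,"az":0,"grip":140}
    - {"tx":0,"ty":0,"tz":0,"ax":0,"ay":0,"az":0,"grip":140}

```text
t: 8.2
tool_pos: [0.6232, -0.283, 0.0492]
orientation: [1.735, 2.619, 0.0]
force: [-1.0, 0.2, -2.5]
opening: 0.062
```

Call:
step_arm:
  targets:
    - {"tx":0,"ty":0,"tz":1.5,"ax":0,"ay":0,"az":0,"grip":140}
    - {"tx":0,"ty":0,"tz":0,"ax":0,"ay":0,"az":0,"grip":140}
    - {"tx":0,"ty":0,"tz":0,"ax":0,"ay":0,"az":0,"grip":140}

```text
t: 8.5
tool_pos: [0.6234, -0.2831, 0.0487]
orientation: [1.734, 2.619, -0.0]
force: [-4.0, 1.5, 5.1]
opening: 0.0623
```

Call:
step_arm:
  targets:
    - {"tx":0,"ty":0,"tz":0,"ax":0,"ay":0,"az":0,"grip":60}
    - {"tx":0,"ty":0,"tz":0,"ax":0,"ay":0,"az":0,"grip":0}
    - {"tx":0,"ty":0,"tz":0,"ax":0,"ay":0,"az":0,"grip":0}
    - {"tx":0,"ty":0,"tz":0,"ax":0,"ay":0,"az":0,"grip":0}
    - {"tx":0,"ty":0,"tz":0,"ax":0,"ay":0,"az":0,"grip":0}
    - {"tx":0,"ty":0,"tz":-15,"ax":0,"ay":0,"az":0,"grip":0}
    - {"tx":0,"ty":0,"tz":-25,"ax":0,"ay":0,"az":0,"grip":0}
    - {"tx":0,"ty":0,"tz":-30,"ax":0,"ay":0,"az":0,"grip":0}
    - {"tx":0,"ty":0,"tz":-40,"ax":0,"ay":0,"az":0,"grip":0}
    - {"tx":0,"ty":0,"tz":-40,"ax":0,"ay":0,"az":0.1,"grip":0}
    - {"tx":0,"ty":0,"tz":-30,"ax":0,"ay":0,"az":0.1,"grip":0}
    - {"tx":0,"ty":0,"tz":0,"ax":0,"ay":0,"az":0.1,"grip":0}
    - {"tx":0,"ty":0,"tz":0,"ax":0,"ay":0,"az":0.1,"grip":0}

```text
t: 9.8
tool_pos: [0.6241, -0.2835, 0.2316]
orientation: [2.222, 2.215, 0.002]
force: [1.3, -0.5, -0.8]
opening: 0.0931
```

Call:
step_arm:
  targets:
    - {"tx":15,"ty":-30,"tz":0,"ax":0,"ay":0,"az":0,"grip":0}
    - {"tx":30,"ty":-30,"tz":0,"ax":0,"ay":0,"az":0,"grip":0}
    - {"tx":30,"ty":-30,"tz":0,"ax":0,"ay":0,"az":0,"grip":0}
    - {"tx":30,"ty":-30,"tz":0,"ax":0,"ay":0,"az":0,"grip":0}
    - {"tx":30,"ty":-30,"tz":0,"ax":0,"ay":0,"az":0,"grip":0}
    - {"tx":30,"ty":-20,"tz":0,"ax":0,"ay":0,"az":0,"grip":0}
    - {"tx":30,"ty":-20,"tz":0,"ax":0,"ay":0,"az":0,"grip":0}
    - {"tx":0,"ty":0,"tz":0,"ax":0,"ay":0,"az":0,"grip":0}
    - {"tx":0,"ty":0,"tz":40,"ax":0,"ay":0,"az":0,"grip":0}
    - {"tx":0,"ty":0,"tz":40,"ax":0,"ay":0,"az":0,"grip":0}
    - {"tx":0,"ty":0,"tz":0,"ax":0,"ay":0,"az":0,"grip":0}
    - {"tx":0,"ty":0,"tz":0,"ax":0,"ay":0,"az":0,"grip":0}

```text
t: 11.0
tool_pos: [0.4329, -0.0884, 0.1485]
orientation: [-2.22, -2.222, 0.001]
force: [-0.5, -0.6, 0.6]
opening: 0.0929
```

```bash
python3 - <<'E'
from h import *
S=cam("side");T=cam("top"); st=robot.read_state();print(st["tool_pos"],st["orientation"],st["opening"],st["t"])
cv2.imwrite("pics/s7f.png",S["frame"])
crop(S["frame"],190,190,330,305,5,"s7.png");crop(S["frame"],260,190,400,305,5,"s7b.png")
crop(T["frame"],260,120,420,240,5,"t7.png")
p=st["tool_pos"]+[0,0,-.014]
print(proj(S,p),proj(T,p))
E
```

```text
[ 0.43446901 -0.08888945  0.15039087] [2.21848231 2.22004459 0.00240111] 0.09308406306565062 11.1
(np.float64(238.75791905425828), np.float64(220.9408404197029)) (np.float64(301.0266124178381), np.float64(217.46116120184655))
```

View pics/s7.png

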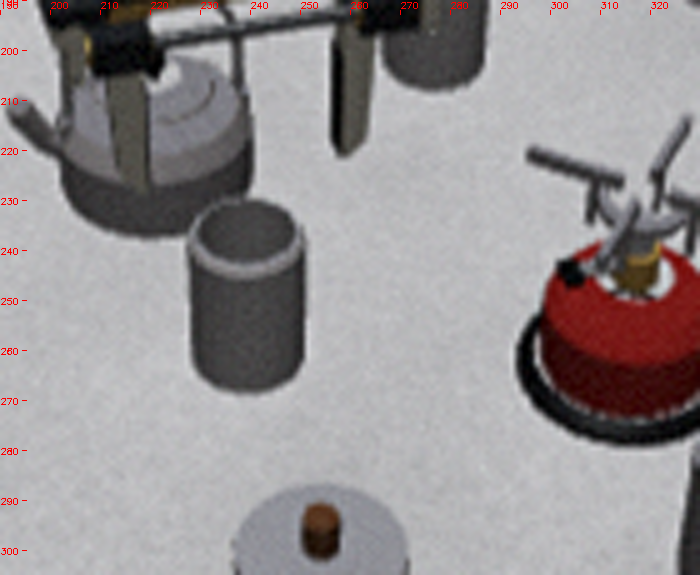

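View pics/s7b.png

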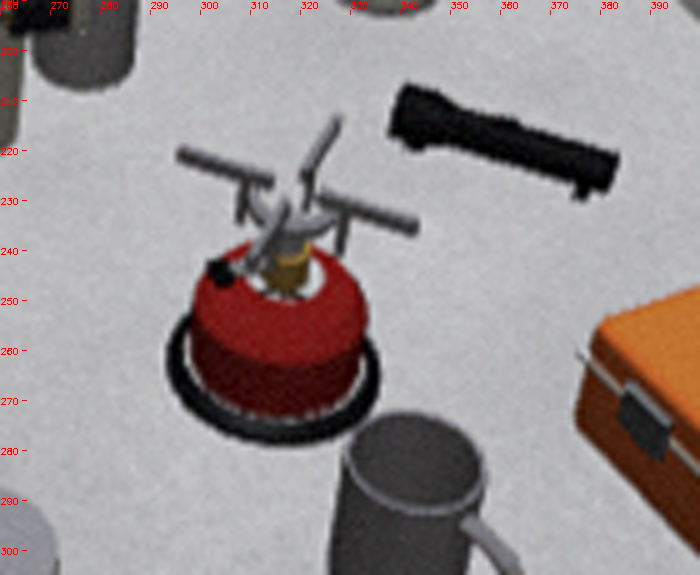

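View pics/t7.png

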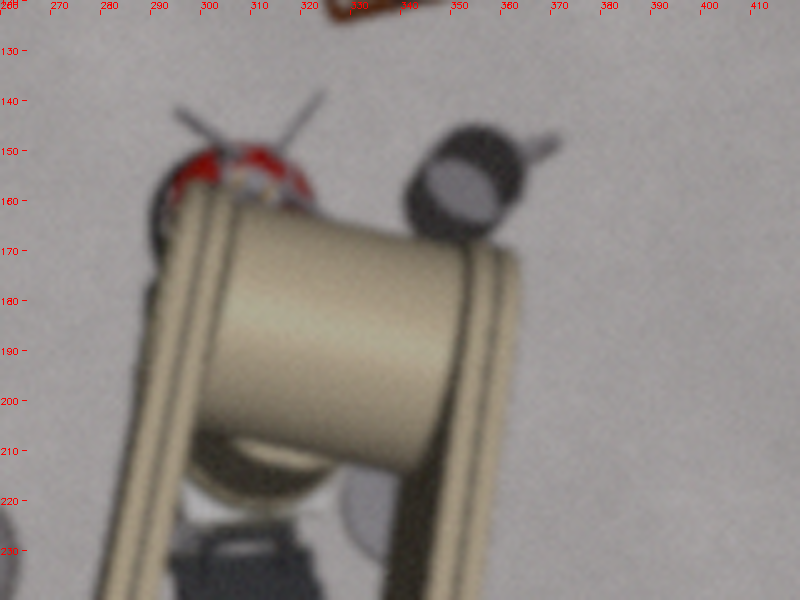

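Call:
step_arm:
  targets:
    - {"tx":0,"ty":0,"tz":25,"ax":0,"ay":0,"az":0,"grip":0}
    - {"tx":0,"ty":0,"tz":25,"ax":0,"ay":0,"az":0,"grip":0}
    - {"tx":0,"ty":0,"tz":25,"ax":0,"ay":0,"az":0,"grip":0}
    - {"tx":0,"ty":0,"tz":20,"ax":0,"ay":0,"az":0,"grip":0}
    - {"tx":0,"ty":0,"tz":0,"ax":0,"ay":0,"az":0,"grip":0}
    - {"tx":0,"ty":0,"tz":0,"ax":0,"ay":0,"az":0,"grip":140}
    - {"tx":0,"ty":0,"tz":0,"ax":0,"ay":0,"az":0,"grip":140}
    - {"tx":0,"ty":0,"tz":0,"ax":0,"ay":0,"az":0,"grip":140}
    - {"tx":0,"ty":0,"tz":0,"ax":0,"ay":0,"az":0,"grip":140}
    - {"tx":0,"ty":0,"tz":0,"ax":0,"ay":0,"az":0,"grip":140}
    - {"tx":0,"ty":0,"tz":0,"ax":0,"ay":0,"az":0,"grip":140}
    - {"tx":0,"ty":0,"tz":0,"ax":0,"ay":0,"az":0,"grip":140}

```text
t: 12.3
tool_pos: [0.434, -0.0885, 0.0536]
orientation: [2.219, 2.221, 0.002]
force: [2.0, -1.7, 5.9]
opening: 0.0586
```

```bash
python3 - <<'E'
from h import *
S=cam("side");T=cam("top")
print("mug S",onz(S,343,282.4,.075)+[0,.0045,0],"T",onz(T,351,157,.045))
E
```

```text
mug S [ 0.6229696 -0.2857177  0.075    ] T [ 0.62352988 -0.27913711  0.045     ]
```

Call:
step_arm:
  targets:
    - {"tx":0,"ty":0,"tz":-10,"ax":0,"ay":0,"az":0,"grip":140}
    - {"tx":0,"ty":0,"tz":-20,"ax":0,"ay":0,"az":0,"grip":140}
    - {"tx":0,"ty":0,"tz":-20,"ax":0,"ay":0,"az":0,"grip":140}
    - {"tx":5,"ty":10,"tz":0,"ax":0,"ay":0,"az":0,"grip":140}
    - {"tx":10,"ty":22,"tz":0,"ax":0,"ay":0,"az":0,"grip":140}
    - {"tx":10,"ty":22,"tz":0,"ax":0,"ay":0,"az":0,"grip":140}
    - {"tx":10,"ty":22,"tz":0,"ax":0,"ay":0,"az":0,"grip":140}
    - {"tx":10,"ty":22,"tz":0,"ax":0,"ay":0,"az":0,"grip":140}
    - {"tx":10,"ty":22,"tz":0,"ax":0,"ay":0,"az":0,"grip":140}
    - {"tx":10,"ty":22,"tz":0,"ax":0,"ay":0,"az":0,"grip":140}
    - {"tx":10,"ty":22,"tz":0,"ax":0,"ay":0,"az":0,"grip":140}
    - {"tx":9,"ty":18,"tz":0,"ax":0,"ay":0,"az":0,"grip":140}
    - {"tx":0,"ty":0,"tz":15,"ax":0,"ay":0,"az":0,"grip":140}
    - {"tx":0,"ty":0,"tz":15,"ax":0,"ay":0,"az":0,"grip":140}
    - {"tx":0,"ty":0,"tz":10,"ax":0,"ay":0,"az":0,"grip":140}
    - {"tx":0,"ty":0,"tz":0,"ax":0,"ay":0,"az":0,"grip":140}
    - {"tx":0,"ty":0,"tz":0,"ax":0,"ay":0,"az":0,"grip":140}

```text
t: 14.1
tool_pos: [0.6139, -0.0043, 0.0619]
orientation: [-2.22, -2.221, 0.002]
force: [0.2, 0.1, -0.6]
opening: 0.0583
```

```bash
python3 - <<'E'
from h import *
S=cam("side"); st=robot.read_state();print(st["tool_pos"],st["force"],st["opening"],st["t"])
crop(S["frame"],220,150,360,265,5,"s8.png")
E
```

```text
[ 0.61463551 -0.00434382  0.06281932] [-0.24299668  0.93210648 -0.59159203] 0.05851823451800977 14.15
```

View pics/s8.png

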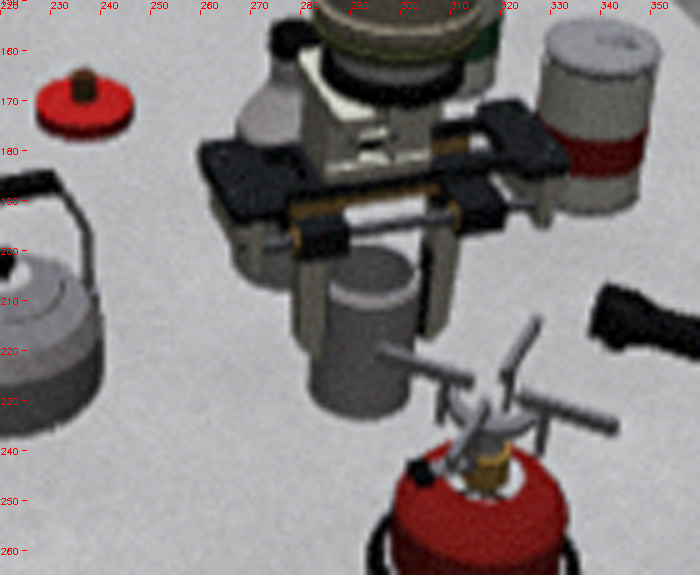

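Call:
step_arm:
  targets:
    - {"tx":0,"ty":1,"tz":4,"ax":0,"ay":0,"az":0,"grip":140}
    - {"tx":0,"ty":0,"tz":3,"ax":0,"ay":0,"az":0,"grip":140}
    - {"tx":0,"ty":0,"tz":1.5,"ax":0,"ay":0,"az":0,"grip":140}
    - {"tx":0,"ty":0,"tz":1,"ax":0,"ay":0,"az":0,"grip":140}
    - {"tx":0,"ty":0,"tz":0,"ax":0,"ay":0,"az":0,"grip":140}
    - {"tx":0,"ty":0,"tz":0,"ax":0,"ay":0,"az":0,"grip":140}

```text
t: 14.75
tool_pos: [0.6159, -0.004, 0.0536]
orientation: [2.22, 2.223, -0.0]
force: [-2.9, 0.7, 5.3]
opening: 0.0587
```

Call:
step_arm:
  targets:
    - {"tx":0,"ty":0,"tz":0,"ax":0,"ay":0,"az":0,"grip":60}
    - {"tx":0,"ty":0,"tz":0,"ax":0,"ay":0,"az":0,"grip":0}
    - {"tx":0,"ty":0,"tz":0,"ax":0,"ay":0,"az":0,"grip":0}
    - {"tx":0,"ty":0,"tz":0,"ax":0,"ay":0,"az":0,"grip":0}
    - {"tx":0,"ty":0,"tz":0,"ax":0,"ay":0,"az":0,"grip":0}
    - {"tx":0,"ty":0,"tz":-20,"ax":0,"ay":0,"az":0,"grip":0}
    - {"tx":0,"ty":0,"tz":-40,"ax":0,"ay":0,"az":0,"grip":0}
    - {"tx":0,"ty":0,"tz":-40,"ax":0,"ay":0,"az":0,"grip":0}
    - {"tx":0,"ty":0,"tz":-40,"ax":0,"ay":0,"az":0,"grip":0}
    - {"tx":0,"ty":0,"tz":-40,"ax":0,"ay":0,"az":0,"grip":0}
    - {"tx":0,"ty":0,"tz":0,"ax":0,"ay":0,"az":0,"grip":0}

```text
t: 15.85
tool_pos: [0.6193, -0.0043, 0.2413]
orientation: [2.214, 2.216, 0.012]
force: [0.7, -0.4, 0.1]
opening: 0.0934
```

Call:
step_arm:
  targets:
    - {"tx":18,"ty":-18,"tz":0,"ax":0,"ay":0,"az":0,"grip":130}
    - {"tx":35,"ty":-18,"tz":0,"ax":0,"ay":0,"az":0,"grip":130}
    - {"tx":35,"ty":-18,"tz":0,"ax":0,"ay":0,"az":0,"grip":130}
    - {"tx":35,"ty":-18,"tz":0,"ax":0,"ay":0,"az":0,"grip":130}
    - {"tx":35,"ty":-18,"tz":0,"ax":0,"ay":0,"az":0,"grip":130}
    - {"tx":35,"ty":-18,"tz":0,"ax":0,"ay":0,"az":0,"grip":130}
    - {"tx":35,"ty":-18,"tz":0,"ax":0,"ay":0,"az":0,"grip":130}
    - {"tx":35,"ty":-18,"tz":0,"ax":0,"ay":0,"az":0,"grip":130}
    - {"tx":35,"ty":-18,"tz":0,"ax":0,"ay":0,"az":0,"grip":130}
    - {"tx":35,"ty":-18,"tz":0,"ax":0,"ay":0,"az":0,"grip":130}
    - {"tx":35,"ty":-18,"tz":0,"ax":0,"ay":0,"az":0,"grip":130}
    - {"tx":0,"ty":0,"tz":30,"ax":0,"ay":0,"az":0,"grip":130}
    - {"tx":0,"ty":0,"tz":40,"ax":0,"ay":0,"az":0,"grip":130}
    - {"tx":0,"ty":0,"tz":40,"ax":0,"ay":0,"az":0,"grip":130}
    - {"tx":0,"ty":0,"tz":30,"ax":0,"ay":0,"az":0,"grip":130}
    - {"tx":0,"ty":0,"tz":0,"ax":0,"ay":0,"az":0,"grip":130}
    - {"tx":0,"ty":0,"tz":0,"ax":0,"ay":0,"az":0,"grip":130}

```text
t: 17.55
tool_pos: [0.4171, 0.3636, 0.093]
orientation: [-2.22, -2.222, 0.002]
force: [1.0, -0.2, 0.8]
opening: 0.0456
```

```bash
python3 - <<'E'
from h import *
S=cam("side");T=cam("top"); st=robot.read_state();print(st["tool_pos"],st["orientation"],st["opening"],st["t"])
crop(S["frame"],150,100,290,215,5,"s9.png");crop(T["frame"],90,150,330,330,3,"t9.png");crop(S["frame"],240,170,400,290,5,"s9b.png")
p=st["tool_pos"]+[0,0,-.014]
print(proj(S,p),proj(T,p))
E
```

```text
[0.41880984 0.36469893 0.09546049] [2.22002943 2.22208886 0.00525817] 0.04548790130649379 17.65
(np.float64(201.10444113612192), np.float64(154.3188684602751)) (np.float64(144.1555250676119), np.float64(240.0564987750371))
```

View pics/s9.png

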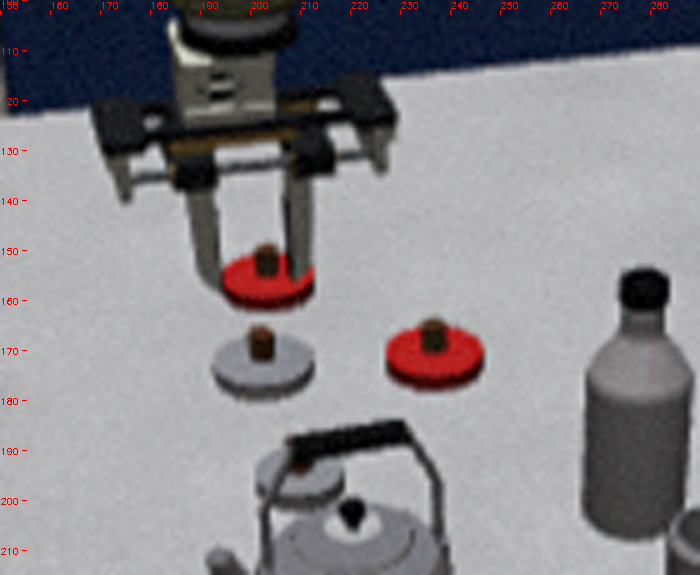

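View pics/t9.png

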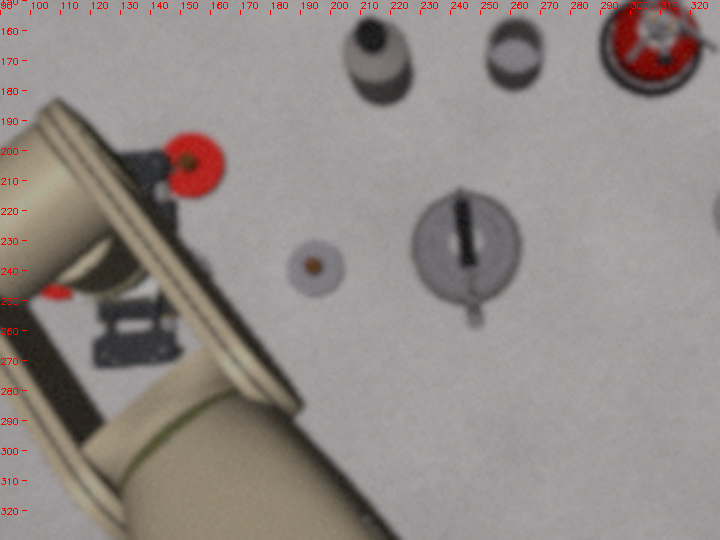

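View pics/s9b.png

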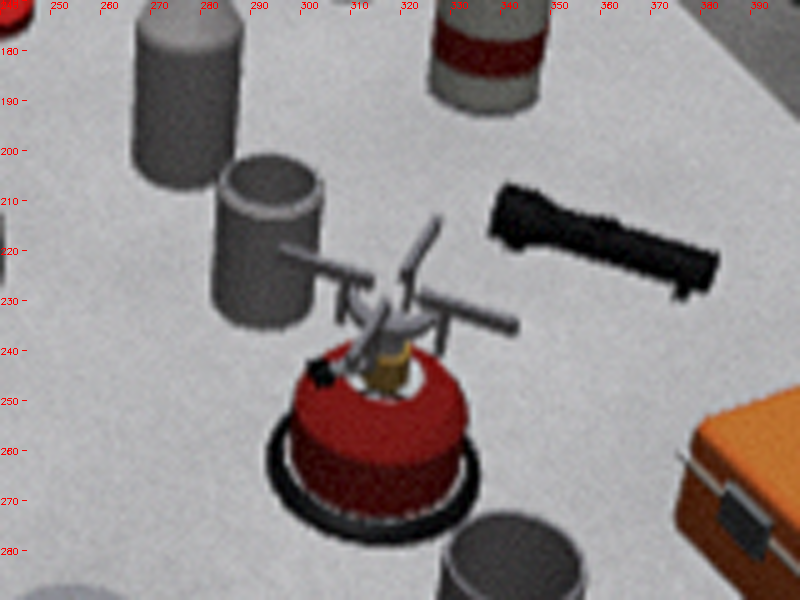

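Call:
step_arm:
  targets:
    - {"tx":0,"ty":0,"tz":20,"ax":0,"ay":0,"az":0,"grip":130}
    - {"tx":0,"ty":0,"tz":20,"ax":0,"ay":0,"az":0,"grip":130}
    - {"tx":0,"ty":0,"tz":15,"ax":0,"ay":0,"az":0,"grip":130}
    - {"tx":0,"ty":0,"tz":5,"ax":0,"ay":0,"az":0,"grip":130}
    - {"tx":0,"ty":0,"tz":0,"ax":0,"ay":0,"az":0,"grip":130}
    - {"tx":0,"ty":0,"tz":0,"ax":0,"ay":0,"az":0,"grip":130}

```text
t: 18.25
tool_pos: [0.4182, 0.3643, 0.0343]
orientation: [2.22, 2.222, 0.002]
force: [-1.1, -0.4, 0.3]
opening: 0.0456
```

```bash
python3 - <<'E'
from h import *
S=cam("side"); 
for i in range(1):
  st=robot.read_state();print(st["tool_pos"],st["force"],st["t"])
S=cam("side");st=robot.read_state();print(st["tool_pos"],st["force"])
crop(S["frame"],170,130,240,190,10,"s10.png")
E
```

```text
[0.41828977 0.3643688  0.03439743] [ 0.33198649 -0.55648582  0.14872735] 18.3
[0.41829084 0.36435579 0.03439195] [ 0.00719322  0.04445519 -0.284838  ]
```

View pics/s10.png

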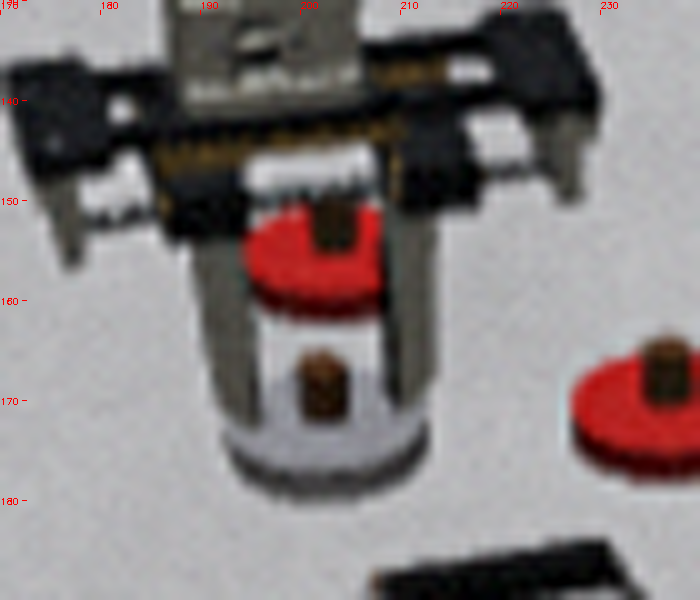

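Call:
step_arm:
  targets:
    - {"tx":0,"ty":0,"tz":3,"ax":0,"ay":0,"az":0,"grip":130}
    - {"tx":0,"ty":0,"tz":0,"ax":0,"ay":0,"az":0,"grip":130}
    - {"tx":0,"ty":0,"tz":0,"ax":0,"ay":0,"az":0,"grip":245}
    - {"tx":0,"ty":0,"tz":0,"ax":0,"ay":0,"az":0,"grip":245}
    - {"tx":0,"ty":0,"tz":0,"ax":0,"ay":0,"az":0,"grip":245}
    - {"tx":0,"ty":0,"tz":0,"ax":0,"ay":0,"az":0,"grip":245}
    - {"tx":0,"ty":0,"tz":0,"ax":0,"ay":0,"az":0,"grip":245}
    - {"tx":0,"ty":0,"tz":0,"ax":0,"ay":0,"az":0,"grip":245}
  squeeze: 20

```text
t: 19.15
tool_pos: [0.4175, 0.3638, 0.0302]
orientation: [2.22, 2.223, 0.0]
force: [1.0, 0.1, -0.4]
opening: 0.0176
```

Call:
step_arm:
  targets:
    - {"tx":0,"ty":0,"tz":-10,"ax":0,"ay":0,"az":0,"grip":245}
    - {"tx":0,"ty":0,"tz":-20,"ax":0,"ay":0,"az":0,"grip":245}
    - {"tx":0,"ty":0,"tz":-30,"ax":0,"ay":0,"az":0,"grip":245}
    - {"tx":0,"ty":0,"tz":-30,"ax":0,"ay":0,"az":0,"grip":245}
    - {"tx":0,"ty":0,"tz":-30,"ax":0,"ay":0,"az":0,"grip":245}
    - {"tx":0,"ty":0,"tz":-30,"ax":0,"ay":0,"az":0,"grip":245}
    - {"tx":0,"ty":0,"tz":0,"ax":0,"ay":0,"az":0,"grip":245}

```text
t: 19.85
tool_pos: [0.4199, 0.3656, 0.1865]
orientation: [2.219, 2.222, 0.014]
force: [-0.4, 1.2, 0.3]
opening: 0.0177
```

```bash
python3 - <<'E'
from h import *
S=cam("side");st=robot.read_state();print(st["tool_pos"],st["force"],st["opening"],st["t"])
crop(S["frame"],160,60,260,190,5,"s11.png")
# canister now
print("can rim S",onz(S,293.6,205.7,.085)+[0,.0045,0])
E
```

```text
[0.41897056 0.36491696 0.1837545 ] [ 0.58226408  0.55078168 -1.56479476] 0.01757264447392619 19.9
can rim S [0.61411446 0.00510884 0.085     ]
```

View pics/s11.png

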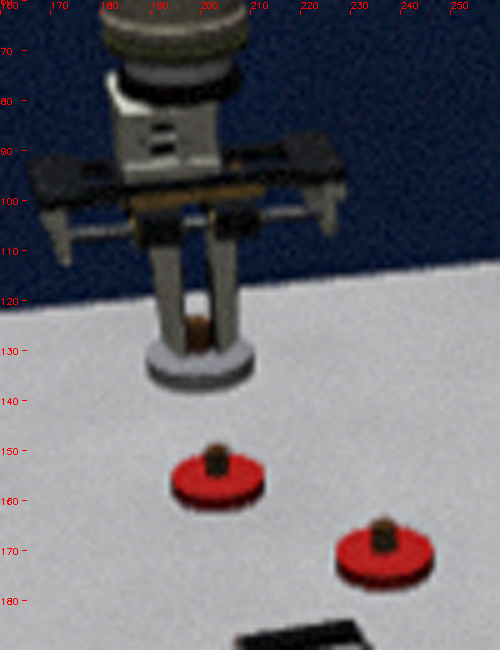

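Call:
step_arm:
  targets:
    - {"tx":0,"ty":0,"tz":-20,"ax":0,"ay":0,"az":0,"grip":245}
    - {"tx":0,"ty":0,"tz":-20,"ax":0,"ay":0,"az":0,"grip":245}
    - {"tx":-18,"ty":10,"tz":0,"ax":0,"ay":0,"az":0,"grip":245}
    - {"tx":-35,"ty":18,"tz":0,"ax":0,"ay":0,"az":0,"grip":245}
    - {"tx":-35,"ty":18,"tz":0,"ax":0,"ay":0,"az":0,"grip":245}
    - {"tx":-35,"ty":18,"tz":0,"ax":0,"ay":0,"az":0,"grip":245}
    - {"tx":-35,"ty":18,"tz":0,"ax":0,"ay":0,"az":0,"grip":245}
    - {"tx":-35,"ty":20,"tz":0,"ax":0,"ay":0,"az":0,"grip":245}
    - {"tx":-35,"ty":20,"tz":0,"ax":0,"ay":0,"az":0,"grip":245}
    - {"tx":-35,"ty":20,"tz":0,"ax":0,"ay":0,"az":0,"grip":245}
    - {"tx":-35,"ty":20,"tz":0,"ax":0,"ay":0,"az":0,"grip":245}
    - {"tx":-35,"ty":20,"tz":0,"ax":0,"ay":0,"az":0,"grip":245}
    - {"tx":-35,"ty":15,"tz":0,"ax":0,"ay":0,"az":0,"grip":245}
    - {"tx":0,"ty":0,"tz":0,"ax":0,"ay":0,"az":0,"grip":245}
    - {"tx":0,"ty":0,"tz":35,"ax":0,"ay":0,"az":0,"grip":245}
    - {"tx":0,"ty":0,"tz":35,"ax":0,"ay":0,"az":0,"grip":245}
    - {"tx":0,"ty":0,"tz":0,"ax":0,"ay":0,"az":0,"grip":245}
    - {"tx":0,"ty":0,"tz":0,"ax":0,"ay":0,"az":0,"grip":245}
    - {"tx":0,"ty":0,"tz":0,"ax":0,"ay":0,"az":0,"grip":245}

```text
t: 21.8
tool_pos: [0.6158, -0.0037, 0.1522]
orientation: [2.219, 2.222, 0.002]
force: [-0.2, -0.3, 0.1]
opening: 0.0174
```

```bash
python3 - <<'E'
from h import *
S=cam("side");T=cam("top");st=robot.read_state();print(st["tool_pos"],st["orientation"],st["force"],st["opening"],st["t"])
crop(S["frame"],255,165,335,235,9,"s12.png");crop(T["frame"],220,120,320,200,7,"t12.png")
E
```

```text
[ 0.61620218 -0.00386535  0.15271217] [2.21797107 2.22094316 0.00371722] [ 0.25991796  0.37397855 -0.13763622] 0.01734602277170487 21.9
```

View pics/s12.png

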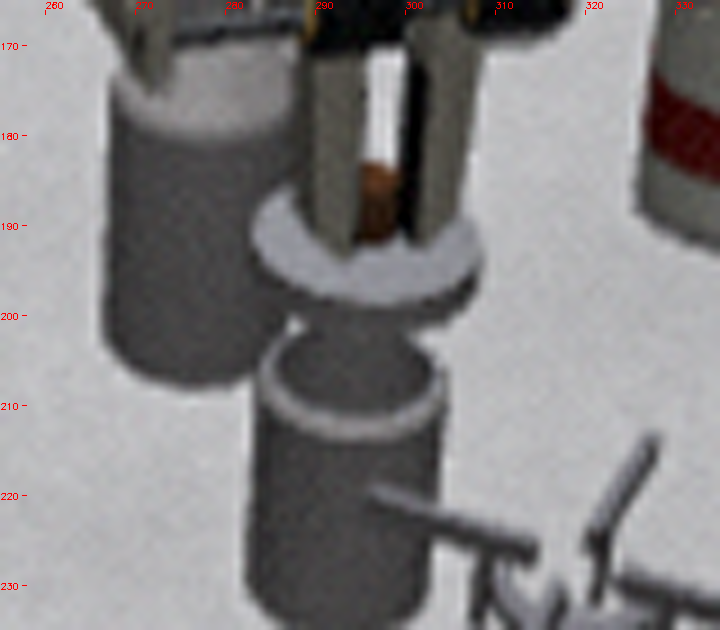

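View pics/t12.png

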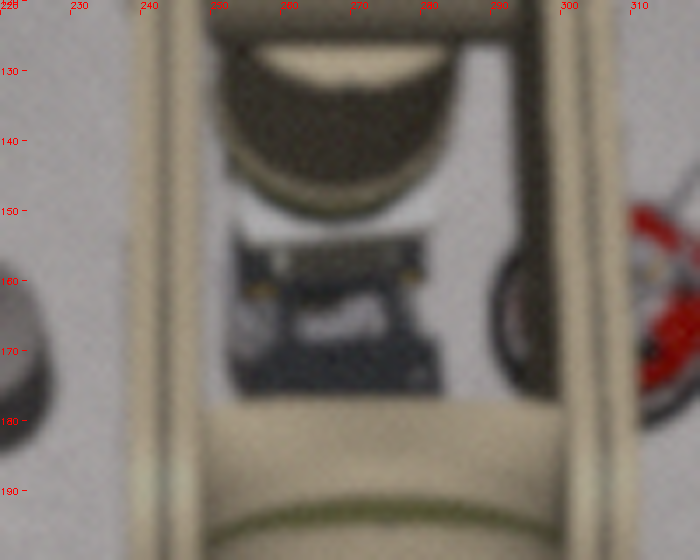

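```bash
python3 - <<'E'
from h import *
S=cam("side")
def circ(x,y,z,r):
    a=np.linspace(0,2*np.pi,361);p=np.array([proj(S,[x+r*np.cos(t),y+r*np.sin(t),z]) for t in a])
    return [np.round(p[i],1).tolist() for i in (p[:,0].argmin(),p[:,0].argmax(),p[:,1].argmin(),p[:,1].argmax())]
z=.1527-.0305
print("skirt bottom",circ(.6162,-.0039,z,.03475));print("plate top",circ(.6162,-.0039,z+.0145,.03475))
print("knobtop",proj(S,[.6162,-.0039,z+.0365]))
print("can rim",circ(.6158,-.004,.085,.0275),"shoulder",circ(.6158,-.004,.08,.03),"base",circ(.6158,-.004,0,.03))
E
```

```text
skirt bottom [[283.0, 195.0], [308.6, 196.3], [294.5, 188.4], [297.1, 202.9]]
plate top [[283.3, 190.4], [309.0, 191.9], [294.8, 184.1], [297.5, 198.4]]
knobtop (np.float64(296.7087933203163), np.float64(184.22584395424647))
can rim [[284.8, 206.1], [304.7, 207.2], [293.8, 200.8], [295.8, 212.5]] shoulder [[283.8, 207.5], [305.5, 208.7], [293.6, 201.7], [295.8, 214.5]] base [[282.4, 229.9], [303.2, 231.1], [291.8, 223.8], [293.8, 237.1]]
```

Call:
step_arm:
  targets:
    - {"tx":1,"ty":0,"tz":15,"ax":0,"ay":0,"az":0,"grip":245}
    - {"tx":0,"ty":0,"tz":12,"ax":0,"ay":0,"az":0,"grip":245}
    - {"tx":0,"ty":0,"tz":6,"ax":0,"ay":0,"az":0,"grip":245}
    - {"tx":0,"ty":0,"tz":0,"ax":0,"ay":0,"az":0,"grip":245}
    - {"tx":0,"ty":0,"tz":0,"ax":0,"ay":0,"az":0,"grip":245}

```text
t: 22.45
tool_pos: [0.6145, -0.003, 0.1166]
orientation: [-2.22, -2.222, 0.001]
force: [0.3, 0.4, -1.4]
opening: 0.0174
```

```bash
python3 - <<'E'
from h import *
S=cam("side");st=robot.read_state();print(st["tool_pos"],st["force"],st["opening"],st["t"])
crop(S["frame"],255,165,335,245,7,"s13.png")
E
```

```text
[ 0.61496649 -0.00306611  0.11723987] [0.78133701 0.23858526 0.20280828] 0.01754059058074376 22.5
```

View pics/s13.png

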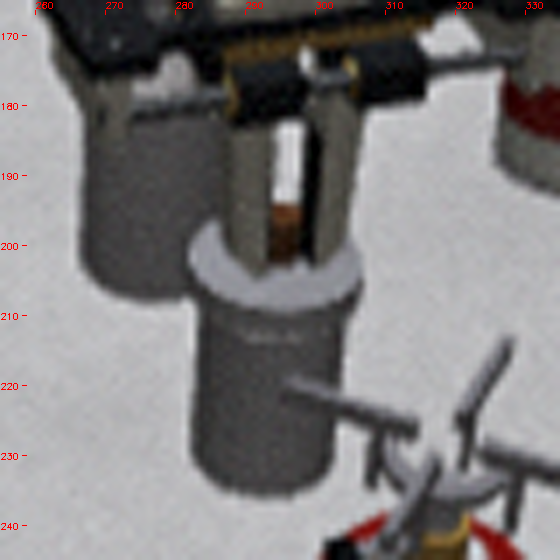

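Call:
step_arm:
  targets:
    - {"tx":0,"ty":0,"tz":2,"ax":0,"ay":0,"az":0,"grip":245}
    - {"tx":0,"ty":0,"tz":2,"ax":0,"ay":0,"az":0,"grip":245}
    - {"tx":0,"ty":0,"tz":0,"ax":0,"ay":0,"az":0,"grip":245}
    - {"tx":0,"ty":0,"tz":0,"ax":0,"ay":0,"az":0,"grip":245}

```text
t: 22.9
tool_pos: [0.6148, -0.003, 0.1132]
orientation: [2.22, 2.223, -0.0]
force: [-0.1, -0.9, -0.1]
opening: 0.0175
```

Call:
step_arm:
  targets:
    - {"tx":0,"ty":0,"tz":2,"ax":0,"ay":0,"az":0,"grip":245}
    - {"tx":0,"ty":0,"tz":0,"ax":0,"ay":0,"az":0,"grip":245}
    - {"tx":0,"ty":0,"tz":0,"ax":0,"ay":0,"az":0,"grip":245}

```text
t: 23.2
tool_pos: [0.6148, -0.003, 0.111]
orientation: [-2.22, -2.222, 0.0]
force: [-0.2, 0.2, -0.2]
opening: 0.0171
```

Call:
step_arm:
  targets:
    - {"tx":0,"ty":0,"tz":2,"ax":0,"ay":0,"az":0,"grip":245}
    - {"tx":0,"ty":0,"tz":0,"ax":0,"ay":0,"az":0,"grip":245}
    - {"tx":0,"ty":0,"tz":1.5,"ax":0,"ay":0,"az":0,"grip":245}
    - {"tx":0,"ty":0,"tz":0,"ax":0,"ay":0,"az":0,"grip":245}
    - {"tx":0,"ty":0,"tz":0,"ax":0,"ay":0,"az":0,"grip":245}

```text
t: 23.7
tool_pos: [0.6148, -0.003, 0.1075]
orientation: [-2.22, -2.222, 0.0]
force: [0.2, 0.4, -0.6]
opening: 0.0175
```

Call:
step_arm:
  targets:
    - {"tx":0,"ty":0,"tz":1.5,"ax":0,"ay":0,"az":0,"grip":245}
    - {"tx":0,"ty":0,"tz":0,"ax":0,"ay":0,"az":0,"grip":245}
    - {"tx":0,"ty":0,"tz":1.5,"ax":0,"ay":0,"az":0,"grip":245}
    - {"tx":0,"ty":0,"tz":0,"ax":0,"ay":0,"az":0,"grip":245}
    - {"tx":0,"ty":0,"tz":0,"ax":0,"ay":0,"az":0,"grip":245}

```text
t: 24.2
tool_pos: [0.6148, -0.003, 0.1045]
orientation: [-2.22, -2.222, 0.0]
force: [-0.8, 0.7, -1.8]
opening: 0.0177
```

Call:
step_arm:
  targets:
    - {"tx":0,"ty":0,"tz":1,"ax":0,"ay":0,"az":0,"grip":245}
    - {"tx":0,"ty":0,"tz":0,"ax":0,"ay":0,"az":0,"grip":245}
    - {"tx":0,"ty":0,"tz":1,"ax":0,"ay":0,"az":0,"grip":245}
    - {"tx":0,"ty":0,"tz":0,"ax":0,"ay":0,"az":0,"grip":245}
    - {"tx":0,"ty":0,"tz":0,"ax":0,"ay":0,"az":0,"grip":245}

```text
t: 24.7
tool_pos: [0.615, -0.003, 0.1031]
orientation: [2.22, 2.222, 0.0]
force: [-1.0, 0.2, 3.8]
opening: 0.0176
```

Call:
step_arm:
  targets:
    - {"tx":0,"ty":0,"tz":1,"ax":0,"ay":0,"az":0,"grip":245}
    - {"tx":0,"ty":0,"tz":0,"ax":0,"ay":0,"az":0,"grip":245}
    - {"tx":0,"ty":0,"tz":0,"ax":0,"ay":0,"az":0,"grip":245}

```text
t: 25.0
tool_pos: [0.6153, -0.003, 0.103]
orientation: [2.22, 2.222, 0.001]
force: [-3.9, -0.7, 9.4]
opening: 0.0173
```

Call:
step_arm:
  targets:
    - {"tx":0,"ty":0,"tz":-0.5,"ax":0,"ay":0,"az":0,"grip":130}
    - {"tx":0,"ty":0,"tz":0,"ax":0,"ay":0,"az":0,"grip":130}
    - {"tx":0,"ty":0,"tz":0,"ax":0,"ay":0,"az":0,"grip":130}
    - {"tx":0,"ty":0,"tz":0,"ax":0,"ay":0,"az":0,"grip":130}
    - {"tx":0,"ty":0,"tz":-15,"ax":0,"ay":0,"az":0,"grip":130}
    - {"tx":0,"ty":0,"tz":-35,"ax":0,"ay":0,"az":0,"grip":130}
    - {"tx":0,"ty":0,"tz":-40,"ax":0,"ay":0,"az":0,"grip":130}
    - {"tx":0,"ty":0,"tz":-40,"ax":0,"ay":0,"az":0,"grip":130}
    - {"tx":0,"ty":0,"tz":0,"ax":0,"ay":0,"az":0,"grip":130}
    - {"tx":10,"ty":-32,"tz":0,"ax":0,"ay":0,"az":0,"grip":130}
    - {"tx":13,"ty":-32,"tz":0,"ax":0,"ay":0,"az":0,"grip":130}
    - {"tx":13,"ty":-32,"tz":0,"ax":0,"ay":0,"az":0,"grip":130}
    - {"tx":13,"ty":-32,"tz":0,"ax":0,"ay":0,"az":0,"grip":130}
    - {"tx":13,"ty":-32,"tz":0,"ax":0,"ay":0,"az":0,"grip":130}
    - {"tx":13,"ty":-32,"tz":0,"ax":0,"ay":0,"az":0,"grip":130}
    - {"tx":0,"ty":0,"tz":0,"ax":0,"ay":0,"az":0,"grip":130}

```text
t: 26.6
tool_pos: [0.42, 0.073, 0.2323]
orientation: [-2.218, -2.224, -0.0]
force: [0.9, -1.1, 0.6]
opening: 0.0456
```

Call:
step_arm:
  targets:
    - {"tx":0,"ty":0,"tz":0,"ax":0,"ay":0,"az":-0.143,"grip":130}
    - {"tx":0,"ty":0,"tz":0,"ax":0,"ay":0,"az":-0.143,"grip":130}
    - {"tx":0,"ty":0,"tz":0,"ax":0,"ay":0,"az":-0.143,"grip":130}
    - {"tx":0,"ty":0,"tz":0,"ax":0,"ay":0,"az":-0.143,"grip":130}
    - {"tx":0,"ty":0,"tz":0,"ax":0,"ay":0,"az":-0.143,"grip":130}
    - {"tx":0,"ty":0,"tz":0,"ax":0,"ay":0,"az":-0.143,"grip":130}
    - {"tx":0,"ty":0,"tz":0,"ax":0,"ay":0,"az":-0.143,"grip":130}
    - {"tx":0,"ty":0,"tz":0,"ax":0,"ay":0,"az":-0.143,"grip":130}
    - {"tx":0,"ty":0,"tz":0,"ax":0,"ay":0,"az":-0.143,"grip":130}
    - {"tx":0,"ty":0,"tz":0,"ax":0,"ay":0,"az":-0.143,"grip":130}
    - {"tx":0,"ty":0,"tz":0,"ax":0,"ay":0,"az":-0.14,"grip":130}
    - {"tx":0,"ty":0,"tz":15,"ax":0,"ay":0,"az":0,"grip":130}
    - {"tx":0,"ty":0,"tz":20,"ax":0,"ay":0,"az":0,"grip":130}
    - {"tx":0,"ty":0,"tz":0,"ax":0,"ay":0,"az":0,"grip":130}
    - {"tx":0,"ty":0,"tz":0,"ax":0,"ay":0,"az":0,"grip":130}

```text
t: 28.1
tool_pos: [0.4223, 0.0717, 0.1965]
orientation: [-0.004, -3.14, 0.0]
force: [0.2, 1.7, 0.2]
opening: 0.0455
```

```bash
python3 - <<'E'
from h import *
S=cam("side");T=cam("top");st=robot.read_state();print(st["tool_pos"],st["orientation"],st["force"],st["opening"],st["t"])
crop(S["frame"],180,120,340,240,5,"s14.png");crop(T["frame"],200,140,320,260,5,"t14.png")
p=st["tool_pos"]+[0,0,-.014]
print(proj(S,p),proj(T,p))
def circ(x,y,z,r):
    a=np.linspace(0,2*np.pi,361);p=np.array([proj(S,[x+r*np.cos(t),y+r*np.sin(t),z]) for t in a])
    return [np.round(p[i],1).tolist() for i in (p[:,0].argmin(),p[:,0].argmax(),p[:,1].argmin(),p[:,1].argmax())]
print("lid plate home",circ(.615,-.003,.0875,.03475),"knobtop",proj(S,[.615,-.003,.1095]))
E
```

```text
[0.42316516 0.07177532 0.19778177] [2.02248196e-03 3.14076644e+00 7.08822062e-05] [-0.9346414  -0.64218012  0.37492022] 0.045552080126981954 28.2
(np.float64(219.5602382649048), np.float64(171.73338169978715)) (np.float64(244.17320332406763), np.float64(224.22454181291715))
lid plate home [[281.9, 205.2], [307.0, 206.5], [293.2, 198.5], [295.7, 213.2]] knobtop (np.float64(294.9457715814678), np.float64(199.1642915429711))
```

View pics/s14.png

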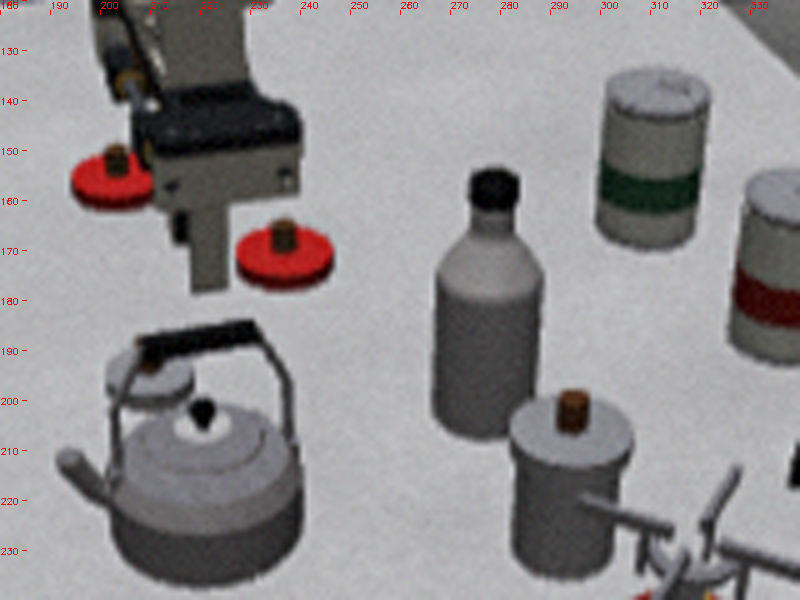

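View pics/t14.png

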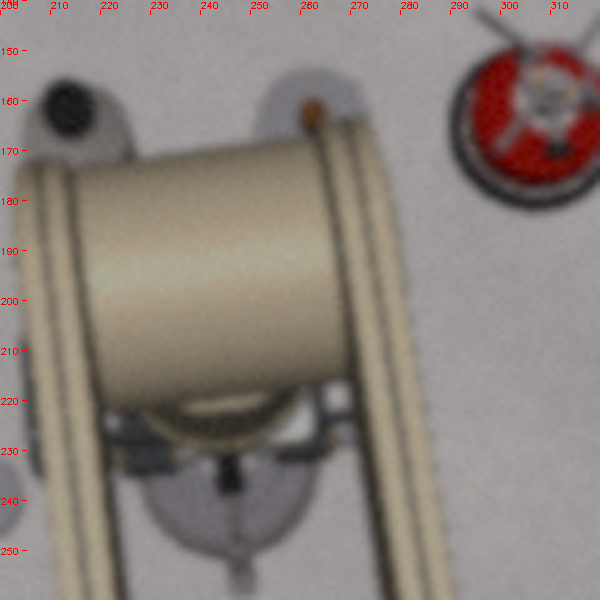

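Call:
step_arm:
  targets:
    - {"tx":0,"ty":0,"tz":20,"ax":0,"ay":0,"az":0,"grip":130}
    - {"tx":0,"ty":0,"tz":20,"ax":0,"ay":0,"az":0,"grip":130}
    - {"tx":0,"ty":0,"tz":18,"ax":0,"ay":0,"az":0,"grip":130}
    - {"tx":0,"ty":0,"tz":9,"ax":0,"ay":0,"az":0,"grip":130}
    - {"tx":0,"ty":0,"tz":0,"ax":0,"ay":0,"az":0,"grip":130}
    - {"tx":0,"ty":0,"tz":0,"ax":0,"ay":0,"az":0,"grip":130}

```text
t: 28.8
tool_pos: [0.4234, 0.0718, 0.1311]
orientation: [0.0, 3.14, 0.0]
force: [0.9, -0.1, 0.5]
opening: 0.0457
```

```bash
python3 - <<'E'
from h import *
S=cam("side");st=robot.read_state();print(st["tool_pos"],st["force"],st["opening"],st["t"])
crop(S["frame"],170,140,270,240,7,"s15.png")
E
```

```text
[0.42362377 0.07183587 0.13143755] [0.5516343  0.10890014 0.66405444] 0.04572366056795715 28.85
```

View pics/s15.png

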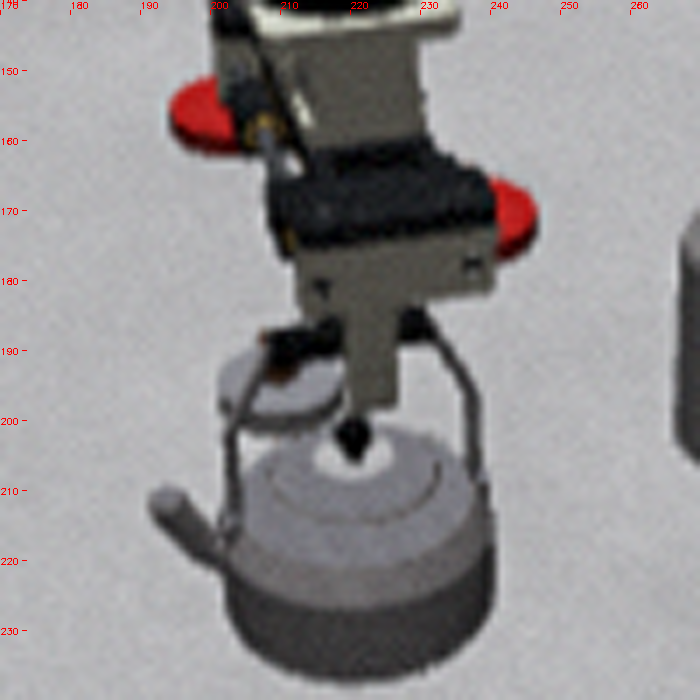

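Call:
step_arm:
  targets:
    - {"tx":0,"ty":0,"tz":1,"ax":0,"ay":0,"az":0,"grip":245}
    - {"tx":0,"ty":0,"tz":0,"ax":0,"ay":0,"az":0,"grip":245}
    - {"tx":0,"ty":0,"tz":0,"ax":0,"ay":0,"az":0,"grip":245}
    - {"tx":0,"ty":0,"tz":0,"ax":0,"ay":0,"az":0,"grip":245}
    - {"tx":0,"ty":0,"tz":0,"ax":0,"ay":0,"az":0,"grip":245}
    - {"tx":0,"ty":0,"tz":0,"ax":0,"ay":0,"az":0,"grip":245}
    - {"tx":0,"ty":0,"tz":0,"ax":0,"ay":0,"az":0,"grip":245}
  squeeze: 40

```text
t: 29.55
tool_pos: [0.4227, 0.0718, 0.1292]
orientation: [0.0, -3.141, 0.0]
force: [-2.0, 0.2, 3.0]
opening: 0.015
```

Call:
step_arm:
  targets:
    - {"tx":0,"ty":0,"tz":-5,"ax":0,"ay":0,"az":0,"grip":245}
    - {"tx":0,"ty":0,"tz":-10,"ax":0,"ay":0,"az":0,"grip":245}
    - {"tx":0,"ty":0,"tz":-10,"ax":0,"ay":0,"az":0,"grip":245}
    - {"tx":0,"ty":0,"tz":0,"ax":0,"ay":0,"az":0,"grip":245}
    - {"tx":0,"ty":0,"tz":0,"ax":0,"ay":0,"az":0,"grip":245}
    - {"tx":0,"ty":0,"tz":0,"ax":0,"ay":0,"az":0,"grip":245}

```text
t: 30.15
tool_pos: [0.4226, 0.0718, 0.1539]
orientation: [0.0, -3.141, 0.0]
force: [-1.7, 1.2, -4.5]
opening: 0.0152
```

```bash
python3 - <<'E'
from h import *
S=cam("side");st=robot.read_state();print(st["tool_pos"],st["force"],st["wrist_torque"],st["opening"],st["t"])
crop(S["frame"],170,120,270,240,6,"s16.png")
E
```

```text
[0.42247849 0.07178007 0.1537207 ] [-0.03279013  1.14357454 -4.22246323] [ 0.03800337  0.01104448 -0.00636853] 0.015146507821585616 30.2
```

View pics/s16.png

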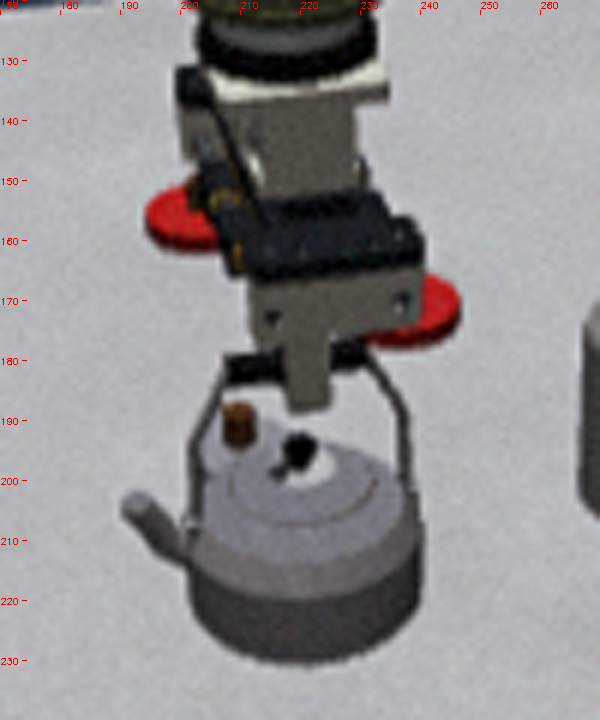

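Call:
step_arm:
  targets:
    - {"tx":0,"ty":0,"tz":-15,"ax":0,"ay":0,"az":0,"grip":245}
    - {"tx":0,"ty":0,"tz":-25,"ax":0,"ay":0,"az":0,"grip":245}
    - {"tx":0,"ty":0,"tz":-25,"ax":0,"ay":0,"az":0,"grip":245}
    - {"tx":0,"ty":0,"tz":-25,"ax":0,"ay":0,"az":0,"grip":245}
    - {"tx":0,"ty":0,"tz":-25,"ax":0,"ay":0,"az":0,"grip":245}
    - {"tx":0,"ty":0,"tz":-25,"ax":0,"ay":0,"az":0,"grip":245}
    - {"tx":-10,"ty":-10,"tz":0,"ax":0,"ay":0,"az":0,"grip":245}
    - {"tx":-20,"ty":-20,"tz":0,"ax":0,"ay":0,"az":0,"grip":245}
    - {"tx":-20,"ty":-22,"tz":0,"ax":0,"ay":0,"az":0,"grip":245}
    - {"tx":-20,"ty":-22,"tz":0,"ax":0,"ay":0,"az":0,"grip":245}
    - {"tx":-20,"ty":-22,"tz":0,"ax":0,"ay":0,"az":0,"grip":245}
    - {"tx":-20,"ty":-22,"tz":0,"ax":0,"ay":0,"az":0,"grip":245}
    - {"tx":-20,"ty":-22,"tz":0,"ax":0,"ay":0,"az":0,"grip":245}
    - {"tx":-20,"ty":-22,"tz":0,"ax":0,"ay":0,"az":0,"grip":245}
    - {"tx":-20,"ty":-22,"tz":0,"ax":0,"ay":0,"az":0,"grip":245}
    - {"tx":-17,"ty":-22,"tz":0,"ax":0,"ay":0,"az":0,"grip":245}
    - {"tx":-10,"ty":-12,"tz":0,"ax":0,"ay":0,"az":0,"grip":245}
    - {"tx":0,"ty":0,"tz":0,"ax":0,"ay":0,"az":0,"grip":245}
    - {"tx":0,"ty":0,"tz":0,"ax":0,"ay":0,"az":0,"grip":245}
    - {"tx":0,"ty":0,"tz":0,"ax":0,"ay":0,"az":0,"grip":245}

```text
t: 32.2
tool_pos: [0.6193, -0.1457, 0.2931]
orientation: [0.001, -3.14, -0.001]
force: [0.3, -0.2, -4.2]
opening: 0.015
```

```bash
python3 - <<'E'
from h import *
S=cam("side");T=cam("top");st=robot.read_state();print(st["tool_pos"],st["orientation"],st["force"],st["opening"],st["t"])
crop(S["frame"],260,130,380,250,6,"s17.png");crop(T["frame"],240,80,380,200,5,"t17.png")
x,y,z=st["tool_pos"]; zb=z-.1292
def circ(C,x,y,z,r):
    a=np.linspace(0,2*np.pi,361);p=np.array([proj(C,[x+r*np.cos(t),y+r*np.sin(t),z]) for t in a])
    return [np.round(p[i],1).tolist() for i in (p[:,0].argmin(),p[:,0].argmax(),p[:,1].argmin(),p[:,1].argmax())]
print("bottom circle",circ(S,x,y,zb,.05)); print("body r56 z+.03",circ(S,x,y,zb+.03,.056))
print("arm tips if stove(.62,-.146)",circ(S,.62,-.146,.123,.062))
E
```

```text
[ 0.61952112 -0.14552251  0.2940148 ] [ 1.50343209e-03 -3.14146366e+00 -2.38278968e-04] [ 0.81284131  1.07409069 -3.66768724] 0.015216324566653549 32.3
bottom circle [[298.5, 211.8], [340.6, 215.3], [316.4, 200.9], [322.8, 226.1]]
body r56 z+.03 [[296.9, 201.4], [344.9, 205.6], [317.2, 189.6], [324.6, 217.4]]
arm tips if stove(.62,-.146) [[292.7, 225.2], [343.7, 229.7], [314.4, 211.5], [321.5, 243.5]]
```

View pics/s17.png

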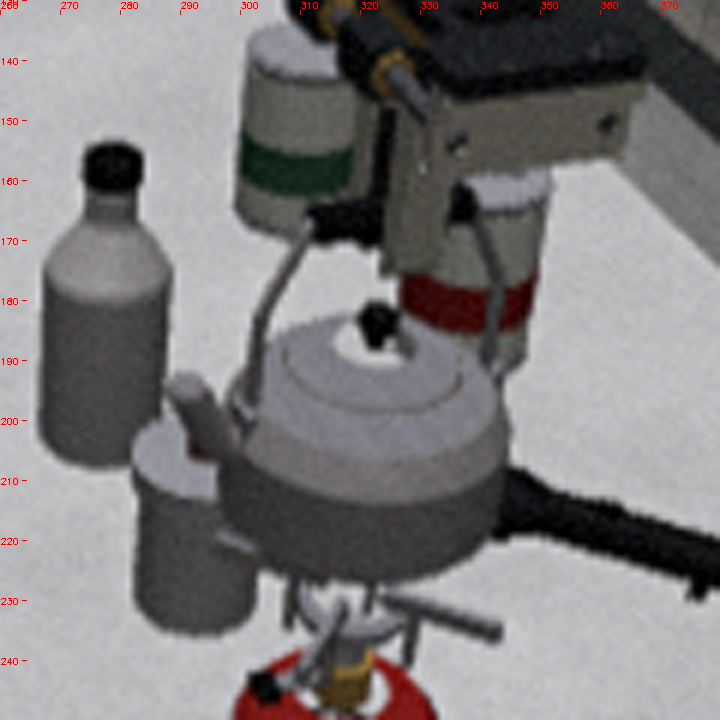

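View pics/t17.png

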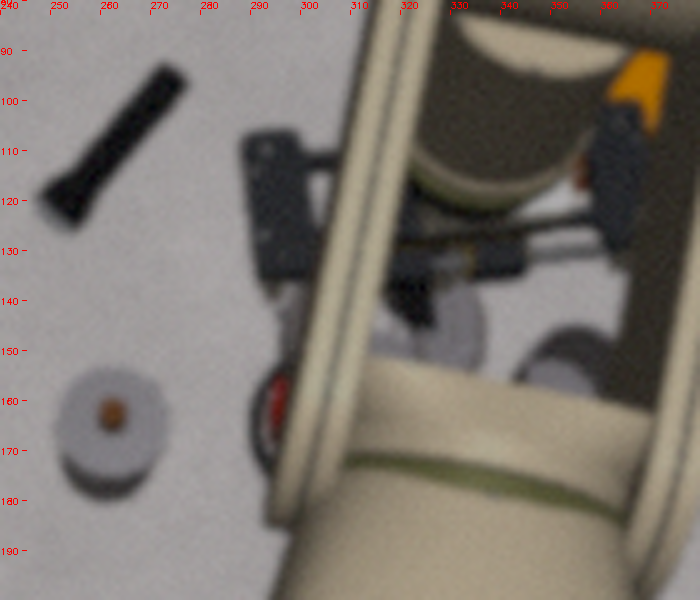

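```bash
python3 - <<'E'
from h import *
S=cam("side");T=cam("top")
print(proj(T,[.615,-.003,.1095]),onz(T,262.4,162.6,.108)); print(proj(S,[.615,-.003,.1095]))
print("mug T, placed TCP+(.001?)",onz(T,351.5,156.5,.0375))
print("S knobtop now", onz(S,294.4,199.5,.1095))
E
```

```text
(np.float64(263.9323721813559), np.float64(161.41761221276454)) [0.61223775 0.00177828 0.108     ]
(np.float64(294.9457715814678), np.float64(199.1642915429711))
mug T, placed TCP+(.001?) [ 0.62716972 -0.28300073  0.0375    ]
S knobtop now [ 0.61298132 -0.00410735  0.1095    ]
```

Call:
step_arm:
  targets:
    - {"tx":-1.5,"ty":-2.5,"tz":10,"ax":0,"ay":0,"az":0,"grip":245}
    - {"tx":0,"ty":0,"tz":10,"ax":0,"ay":0,"az":0,"grip":245}
    - {"tx":0,"ty":0,"tz":8,"ax":0,"ay":0,"az":0,"grip":245}
    - {"tx":0,"ty":0,"tz":4,"ax":0,"ay":0,"az":0,"grip":245}
    - {"tx":0,"ty":0,"tz":0,"ax":0,"ay":0,"az":0,"grip":245}
    - {"tx":0,"ty":0,"tz":0,"ax":0,"ay":0,"az":0,"grip":245}
    - {"tx":0,"ty":0,"tz":0,"ax":0,"ay":0,"az":0,"grip":245}

```text
t: 33.1
tool_pos: [0.6216, -0.1487, 0.2628]
orientation: [-0.0, 3.141, -0.0]
force: [0.1, -0.1, -4.2]
opening: 0.0152
```

```bash
python3 - <<'E'
from h import *
S=cam("side");st=robot.read_state();print(st["tool_pos"],st["force"],st["t"])
crop(S["frame"],260,150,380,290,5,"s18.png")
E
```

```text
[ 0.62161936 -0.14875715  0.26282082] [ 0.53243697  0.09799448 -4.90409983] 33.15
```

View pics/s18.png

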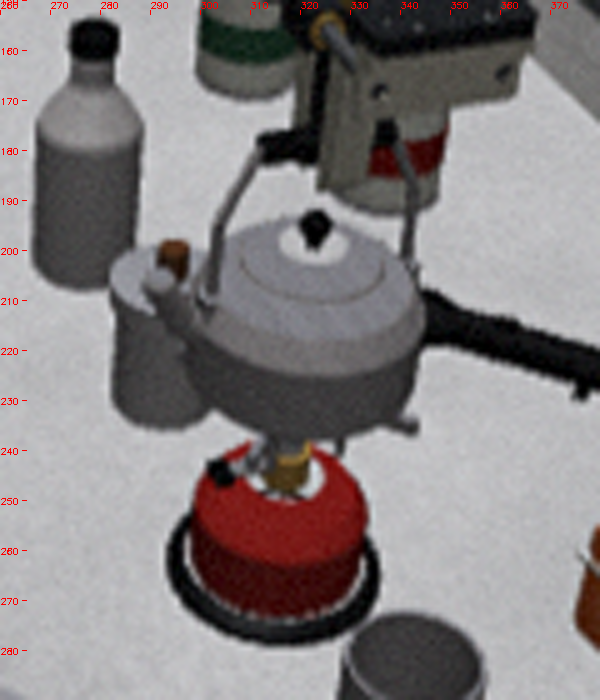

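Call:
step_arm:
  targets:
    - {"tx":0,"ty":0,"tz":2,"ax":0,"ay":0,"az":0,"grip":245}
    - {"tx":0,"ty":0,"tz":2,"ax":0,"ay":0,"az":0,"grip":245}
    - {"tx":0,"ty":0,"tz":2,"ax":0,"ay":0,"az":0,"grip":245}
    - {"tx":0,"ty":0,"tz":0,"ax":0,"ay":0,"az":0,"grip":245}
    - {"tx":0,"ty":0,"tz":0,"ax":0,"ay":0,"az":0,"grip":245}

```text
t: 33.65
tool_pos: [0.6212, -0.1486, 0.2559]
orientation: [0.0, -3.141, -0.0]
force: [0.3, 0.2, -5.0]
opening: 0.015
```

Call:
step_arm:
  targets:
    - {"tx":0,"ty":0,"tz":1,"ax":0,"ay":0,"az":0,"grip":245}
    - {"tx":0,"ty":0,"tz":0,"ax":0,"ay":0,"az":0,"grip":245}
    - {"tx":0,"ty":0,"tz":1,"ax":0,"ay":0,"az":0,"grip":245}
    - {"tx":0,"ty":0,"tz":0,"ax":0,"ay":0,"az":0,"grip":245}
    - {"tx":0,"ty":0,"tz":0,"ax":0,"ay":0,"az":0,"grip":245}

```text
t: 34.15
tool_pos: [0.6215, -0.1488, 0.2544]
orientation: [-0.0, 3.141, -0.0]
force: [0.0, -0.8, -2.6]
opening: 0.0149
```

Contact is starting, right at the expected height.

Call:
step_arm:
  targets:
    - {"tx":0,"ty":0,"tz":0.7,"ax":0,"ay":0,"az":0,"grip":245}
    - {"tx":0,"ty":0,"tz":0,"ax":0,"ay":0,"az":0,"grip":245}
    - {"tx":0,"ty":0,"tz":0,"ax":0,"ay":0,"az":0,"grip":245}

```text
t: 34.45
tool_pos: [0.6217, -0.1489, 0.2543]
orientation: [-0.0, 3.14, -0.001]
force: [0.2, -2.7, 2.2]
opening: 0.0148
```

Call:
step_arm:
  targets:
    - {"tx":0,"ty":0,"tz":0,"ax":0,"ay":0,"az":0,"grip":190}
    - {"tx":0,"ty":0,"tz":0,"ax":0,"ay":0,"az":0,"grip":130}
    - {"tx":0,"ty":0,"tz":0,"ax":0,"ay":0,"az":0,"grip":130}
    - {"tx":0,"ty":0,"tz":0,"ax":0,"ay":0,"az":0,"grip":130}
    - {"tx":0,"ty":0,"tz":0,"ax":0,"ay":0,"az":0,"grip":130}
    - {"tx":0,"ty":0,"tz":-10,"ax":0,"ay":0,"az":0,"grip":130}
    - {"tx":0,"ty":0,"tz":-20,"ax":0,"ay":0,"az":0,"grip":130}
    - {"tx":0,"ty":0,"tz":-30,"ax":0,"ay":0,"az":0,"grip":130}
    - {"tx":0,"ty":0,"tz":-30,"ax":0,"ay":0,"az":0,"grip":130}
    - {"tx":0,"ty":0,"tz":0,"ax":0,"ay":0,"az":0,"grip":130}

```text
t: 35.45
tool_pos: [0.6229, -0.1492, 0.3504]
orientation: [-0.0, 3.133, -0.005]
force: [0.4, -0.2, 0.6]
opening: 0.0458
```

Call:
step_arm:
  targets:
    - {"tx":25,"ty":20,"tz":0,"ax":0,"ay":0,"az":0,"grip":130}
    - {"tx":30,"ty":40,"tz":0,"ax":0,"ay":0,"az":0,"grip":130}
    - {"tx":30,"ty":40,"tz":0,"ax":0,"ay":0,"az":0,"grip":130}
    - {"tx":20,"ty":40,"tz":0,"ax":0,"ay":0,"az":0,"grip":130}
    - {"tx":20,"ty":40,"tz":0,"ax":0,"ay":0,"az":0,"grip":130}
    - {"tx":20,"ty":40,"tz":0,"ax":0,"ay":0,"az":0,"grip":130}
    - {"tx":0,"ty":40,"tz":0,"ax":0,"ay":0,"az":0,"grip":130}
    - {"tx":0,"ty":40,"tz":0,"ax":0,"ay":0,"az":0,"grip":130}
    - {"tx":0,"ty":40,"tz":0,"ax":0,"ay":0,"az":0,"grip":130}
    - {"tx":0,"ty":40,"tz":0,"ax":0,"ay":0,"az":0,"grip":130}
    - {"tx":0,"ty":40,"tz":0,"ax":0,"ay":0,"az":0,"grip":130}
    - {"tx":0,"ty":20,"tz":0,"ax":0,"ay":0,"az":0,"grip":130}
    - {"tx":0,"ty":0,"tz":0,"ax":0,"ay":0,"az":0,"grip":130}

```text
t: 36.75
tool_pos: [0.4754, 0.2937, 0.343]
orientation: [0.006, -3.141, -0.0]
force: [-0.5, 0.3, -0.9]
opening: 0.0455
```

```bash
python3 - <<'E'
from h import *
S=cam("side");T=cam("top");st=robot.read_state();print(st["tool_pos"],st["t"])
crop(S["frame"],250,140,390,310,4,"s19.png");crop(T["frame"],190,110,390,220,4,"t19.png");cv2.imwrite("pics/s19f.png",S["frame"])
print("pred grip ends T",proj(T,[.653,-.148,.26]),proj(T,[.589,-.148,.26]),"S",proj(S,[.653,-.148,.26]),proj(S,[.589,-.148,.26]))
E
```

```text
[0.47604269 0.29127076 0.34332121] 36.85
pred grip ends T (np.float64(319.06732667767784), np.float64(126.31771060111765)) (np.float64(322.1660652092201), np.float64(149.39250292981592)) S (np.float64(337.6208591353207), np.float64(177.88586224419353)) (np.float64(311.6193744499597), np.float64(181.84027191314047))
```

View pics/s19.png

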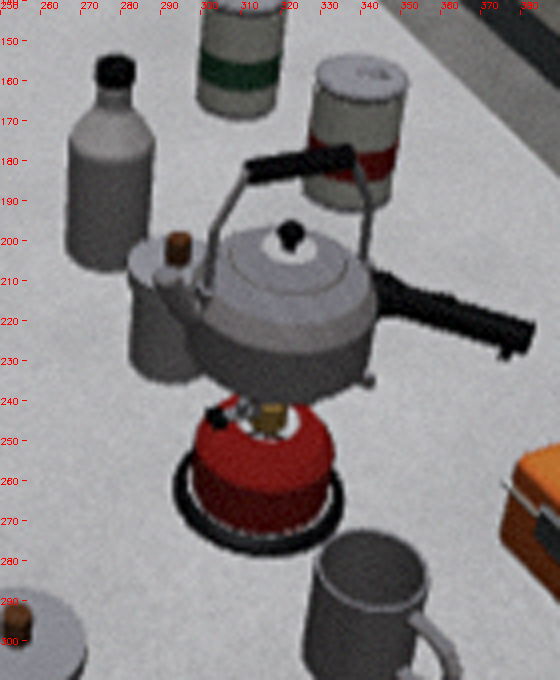

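View pics/t19.png

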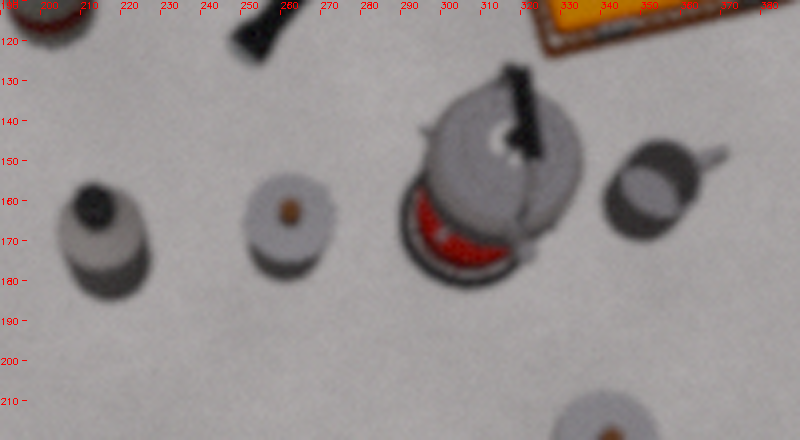

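```bash
python3 - <<'E'
from h import *
np.set_printoptions(precision=4,suppress=True)
S=cam("side");T=cam("top")
def m(f,lo):
    return None
for z in (.145,.155,.165,.175): print(z,"body T",onz(T,316,150.4,z))
print("arms T",onz(T,310.5,154.3,.122),"ring T",onz(T,306.3,165.5,.005))
t=T["frame"].astype(int); bl=t.max(2)<70; mm=np.zeros(bl.shape,bool); mm[124:152,310:330]=bl[124:152,310:330]; print("grip T",comps(mm))
s=S["frame"].astype(int); bl=s.max(2)<60; mm=np.zeros(bl.shape,bool); mm[170:192,305:345]=bl[170:192,305:345]; print("grip S",comps(mm))
print("grip T end mid", onz(T,320.6,137,.26),"grip S",onz(S,325,180.5,.26))
crop(T["frame"],280,110,350,190,8,"t20.png")
for y in (-.14,-.15): print(proj(T,[.62,y,.155]),proj(S,[.62,y,.26]))
E
```

```text
0.145 body T [ 0.6237 -0.1537  0.145 ]
0.155 body T [ 0.6206 -0.1518  0.155 ]
0.165 body T [ 0.6174 -0.1499  0.165 ]
0.175 body T [ 0.6143 -0.148   0.175 ]
arms T [ 0.6204 -0.1406  0.122 ] ring T [ 0.62   -0.1433  0.005 ]
grip T [(137, [316, 127, 10, 23], [320.6, 138.4])]
grip S [(252, [311, 173, 34, 19], [329.1, 181.1])]
grip T end mid [ 0.6232 -0.1483  0.26  ] grip S [ 0.6204 -0.1507  0.26  ]
(np.float64(311.9288041004541), np.float64(150.94475100525284)) (np.float64(322.8709322037859), np.float64(178.08875573373527))
(np.float64(315.3970332537107), np.float64(150.6398025882449)) (np.float64(324.6910752448555), np.float64(180.3667341639484))
```

View pics/t20.png

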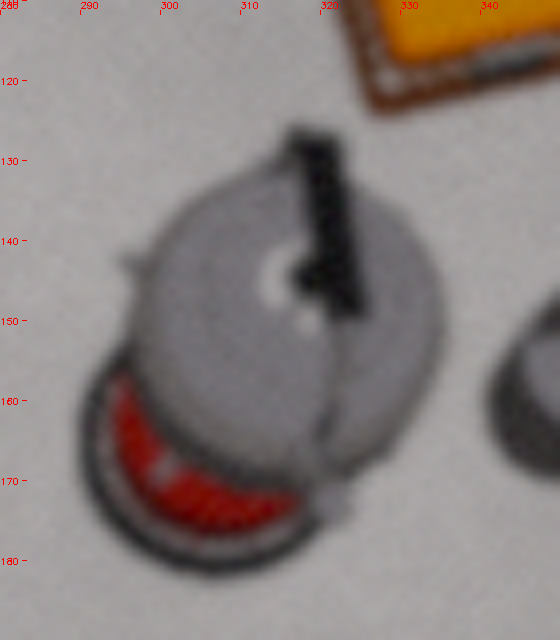

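```bash
python3 - <<'E'
from plant import robot
st=robot.read_state();print(st["t"],st["force"],st["tool_pos"])
print(robot.close_job())
E
```

```text
36.95 [ 0.83552109  0.2870865  -0.29484071] [0.47637537 0.29040105 0.34357941]
the job is handed in; nothing more can be done
None
```

I laid out the row and handed the job in at about 37 s. By my measurements everything is within the limits; handing in gave no verdict.

- **Mug:** it stands about 140 mm beyond the stove, near (0.624, −0.286), on the stove–bottle line.
- **Canister:** it stands near (0.615, −0.003), about 145 mm from the stove and 141 mm from the bottle.
- **Lid:** the grey middle-sized lid is on the canister. Contact came at the expected height, the tool force reached about 9 N as I pressed it home, and its outline in the side picture matched the home position.
- **Kettle:** it stands on the stove arms and contact came at the expected height. It was upright in both views, and I let go once the arms carried its weight.
- **Stove, bottle, tins and torch:** none of them showed any movement in the pictures I compared. The gripper was clear of everything at the end.

**Check that disagreed:** the two cameras differ by 5–10 mm in y. For the kettle's offset from the stove axis, the side view says about 0 mm and the top view about 7 mm. My combined estimate is about 3 mm, under the 15 mm limit, so I left it where it was.

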